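# Fish the bandage scissors out from behind the glove dispenser

## Task

The bandage scissors have slipped down into the narrow gap between the glove dispenser and the drawer tower. Draw them out of the open end of the gap with the telescopic bent hook rod, feeling for the worktop lightly rather than pressing on it, and without touching them with the gripper while they are still in there. Then put the rod back across its steel tray and lay the scissors flat in the blue dish, without shoving or knocking over anything else.

Things in the scene. Friction and masses are not known exactly. Their poses are not given: they have to be found in the camera images.
- scissors: Closed bandage scissors, steel, orange rings, flat on the worktop in the gap: 158 mm long, 59 wide over the rings, 6 thick, 90 g. Origin: underside below the pivot; x to the blunt blade tip (87 mm), z up. Ring holes 20 mm across, centres 55 mm behind the origin, 13.5 to either side, towards the open end. Grip at the pivot block: 18 mm to either side along x, 18 wide, 8 high.
- scissors_catch (a point): In the open triangle between the shanks, on the blade side of the rings, 32 mm behind the scissors' origin, 3 mm up. Here it is 24 mm wide; it is clear from 15 to 43 mm behind the origin. A rod tip let down here until it meets the worktop (at most 2 mm above it) and pulled towards the rings catches where the rings touch and takes the scissors along.
- hook_rod: Telescopic bent hook rod, 130 g: blue handle 130 mm long, 16 wide, 18 high, 8 mm steel sleeve, and a 6 mm inner rod ending in a 36 mm foot bent down 60 degrees. Origin: mid-handle, 5 mm over its underside; x along the rod, z away from the foot's side. Stiffly drawn out, differently each time and not reported: the foot's end is 223 to 273 mm ahead of the origin, 31 below it.
- hook_grip (a point): Centre of the blue handle (65 mm to either end, sides 16 mm apart); the rod's centre of mass is 25 to 55 mm ahead. Gripped here with the fingers leaning 45 degrees (pointing ahead and down along the rod), the rod slopes down 45 degrees once the fingers point straight down, and the foot then reaches down and slightly back. Its reach shows when the foot touches the worktop.
- gap_mouth (a point): On the worktop, mid-gap, at its open end; y points into the gap along it, x across it to the drawer tower. The gap is 70 to 74 mm wide, 250 long; walls 120 mm (dispenser) and 200 mm (tower) high. The tower's corner lies 15 mm before this point along y, the dispenser's end within 8 mm of it. The rings' centres lie 65 to 107 mm in.
- dispenser: Fixed steel holder with a blue glove box: 80 mm deep (x), 250 mm wide (y), 120 mm high, standing beside the tower, nearer the robot. Origin: centre of the underside.
- rest_tray: Fixed steel tray, 125 mm (x) by 160 mm (y) outside, rims 35 mm high and 4 mm thick, floor 4 mm. Origin: centre of the underside. The hook rod lies level across its two rims, roughly along x, foot hanging beyond the far one, the middle of the handle about 12 mm to -x of the tray's centre.
- dish: Fixed blue dish, 120 mm (x) by 200 mm (y) outside, rims 30 mm high, 4 mm thick, floor 4 mm thick. Origin: centre of the underside.
- gel_bottle: Loose bystander: green-tinted pump bottle, 68 mm across, 188 mm high. Origin: centre of the underside.
- black_tub: Loose bystander: black tub with white lid, 92 mm across, 134 mm high. Origin: centre of the underside.
- wash_bottle: Loose bystander: white bottle, 68 mm across, 170 mm high. Origin: centre of the underside.
- tape_roll: Loose bystander: roll of white tape, 90 mm across, 50 mm high. Origin: centre of the underside.
- gauze_box: Loose bystander: white gauze carton, 100 x 130 x 60 mm. Origin: centre of the underside.
- specimen_jar: Loose bystander: yellow jar, 60 mm across, 70 mm high. Origin: centre of the underside.
- table: The worktop, level, its surface at height 0; open and clear in front of the gap's mouth for about 200 mm.
There are look-alikes about, which are no part of the job. Leave any green look-alike of the scissors alone.

How it is judged:
On the way, in this order (a step that is already met when the one before it is completed fails the run):
1. the hook rod pulls the scissors along the gap (in contact, drawn at least 20 mm towards its open end while the pivot is still inside) (contact force between hook_rod and scissors above 0.1 N and distance of scissors from where it was at the start of the episode above 0.02 m and y of scissors in the frame of gap_mouth above 0 m).
2. the scissors' pivot is clear of the gap (y of scissors in the frame of gap_mouth below -0.03 m), for 0.1 s.
At the end, for the whole second after the job is handed in: The scissors lie flat (within 7 degrees) and still on the floor of the blue dish, their pivot within 40 mm (across) and 50 mm (along) of its centre; the hook rod lies still on the steel tray, the middle of its handle over the tray and less than 65 mm above the worktop; both are released (x of scissors in the frame of dish between -0.04 and 0.04 m and y of scissors in the frame of dish between -0.05 and 0.05 m and z of scissors in the frame of dish below 0.012 m and angle between scissors's own z axis and vertical below 0.12 rad and linear speed of each of scissors, hook_rod below 0.02 m/s and x of hook_grip in the frame of rest_tray between -0.07 and 0.07 m and y of hook_grip in the frame of rest_tray between -0.08 and 0.08 m and height (world z) of hook_grip below 0.065 m and contact force between hook_rod and rest_tray above 0.1 N); the robot touches nothing.
It fails at once if the gripper or arm touches the scissors while their pivot is still in the gap (y of scissors in the frame of gap_mouth above 0 m and x of scissors in the frame of gap_mouth between -0.04 and 0.04 m and contact force between any of the fingers, the arm and scissors above 0.3 N).
It fails at once if a bystander is shoved more than 40 mm or knocked over (distance of any of gel_bottle, black_tub, wash_bottle, tape_roll, gauze_box, specimen_jar from where it was at the start of the episode above 0.04 m or angle between any of gel_bottle, black_tub, wash_bottle, tape_roll, gauze_box, specimen_jar's own z axis and vertical above 0.5 rad).
It fails at once if the hook rod is pressed on the worktop with more than 30 N (contact force between hook_rod and table above 30 N).
It also fails if it takes over 72 s, if anything falls off the work surface, if the arm or the gripper's body presses on something with over 40 N, if the wrist force passes 120 N, or if a joint passes its speed limit or range.

## Robot

A 6-joint arm with a two-finger parallel gripper is mounted at the origin on the work surface. World frame = base frame: x ahead of the robot, y to its left, z up, the work surface at z = 0. Lengths are in m, angles in rad, forces in N, time in s.
With the tool pointing down it reaches from about 0.3 to 0.875 m from the base axis. Payload 6.4 kg.
Tool frame: the origin (TCP) lies between the finger pads; the fingertips stand ctrl.tip_reach ahead of it and the grasp point (between the pads) lies 11 mm behind it (ctrl.tip_reach is the distance from the TCP to the fingertips, in m); z points along the fingers, x is the direction in which the jaws open and shut, and the axes are right-handed (so a half turn about z gives the same grasp; the last joint's range is limited). The gripper opens to 85 mm and grips with 20 to 120 N. Pads are 22 mm wide; open, the fingers measure 114 mm over their backs; the gripper's body (76 mm by 85 mm) begins 54 mm behind the grasp point. The pads swing forward as they close: fully open they stand 13 mm farther back than shut.
Start: joints at [1.128, 0.181, 1.607, -0, 1.354, -0.206], TCP at [0.135, 0.559, 0.239] pointing down, gripper open.
Joint ranges: [-2.99, 2.99], [-0.89, 2.07], [0.3, 2.58], [-1.14, 4.28], [0, 2.63], [-3.12, 3.12]. Speed limits (rad/s): [2.57, 2.57, 3.01, 3.14, 3.14, 3.14].

## Interface

Orientations are given as a unit quaternion [w, x, y, z].
In Python, from bench import telemetry, viewer, ticket, nets, ctrl gives the robot as it stands.
- The arm moves only by the tool step_arm, never from a script. Its argument "plan" is a list of rows, each a list of 2 entries, a list of its own where there are three numbers: the shift along the tool's x, y, z in m, then the turn, a rotation vector about the tool's x, y, z in degrees. A call has 1 to 5 rows; each row is the pose to reach, as a shift and turn from the pose commanded when the call began, along the tool's axes at that moment; what a row does not reach only later rows make up. A row lasts 1/10 s, in which the tool goes at most 50 mm and 8.59 degrees, less where a joint would pass 70% of its speed; a pose out of reach is approached as far as the arm can. A call with a gripper value outside its range is refused whole. "fingers" is the opening in per cent of the stroke, from 0 (shut) to 100 (fully open), set as the call begins (left out, the last holds). The fingers move at their own pace and stop on an object; the grip force is fixed at half the most. Time passes only in rows, so rows that repeat a pose let the fingers close. It gives the time, the measured TCP pose, the force and the opening at its end, in the units of the state.
- telemetry.get_obs(): the state, without advancing time (a new reading comes with each control period).
- viewer.camera(name): name is "side" or "top"; returns the picture (480x640x3 uint8, red, green, blue); there is no depth.
- viewer.get_calibration(name): a dict with "K" (3x3 intrinsics, pixels), "dist" ([k1, k2, p1, p2, k3] as OpenCV has them; the pictures are not rectified), "origin" and "orientation" of the camera in the world. Camera axes: x right, y up, looking along -z (the intrinsics and any distortion apply to the point x, -y, -z); pixel columns grow to the right and rows downward; lengths in m; the calibration is good to about 2 mm. A picture is of the moment at which its call begins. get_calibration takes no time and is no camera call.
- ticket.hand_in(): hands the job in, once; it reports no verdict.
Trained networks look in the newest picture that a camera, given by its name, has taken for a name from the list of things; names that differ only in an ending like _2 or _b are one class to them, and where a whole thing is asked for, a point or a joint stands for the part that bears it (a point fixed in the world has none). Each returns a list of dicts, best first, with "score" (0 to 1); they miss things now and then, are a little off and sometimes report something else, mostly with a low value. They report only what shows in the picture. A call takes as long as a camera call. They do not tell look-alikes from the thing itself.
- nets.boxes_of(thing, camera): "extent" ([left, top, right, bottom] in pixels, round what is visible of it).
The state is a dict: "time_s": time; "q": joint angles; "dq": joint speeds; "joint_efforts": joint torques, N m; "eef_pos": TCP position; "eef_rot": TCP orientation; "wrist_force": force on the tool from outside, world axes, zero at the start; "torque": the same for the moment, N m; "opening": opening from 0.0 (shut) to 1.0 (fully open).
Only numpy, scipy, OpenCV 4.12 (cv2) and the standard library are available. Lean on these libraries where they do the work, as an engineer would, in place of code of your own. Each camera call takes 0.05 s, during which the arm holds its last target.

## Working session

There is one attempt and no reset: what is moved stays moved. The work goes in short steps, Python scripts to look and compute and a tool call to move; the robot and the scene stay as the last step left them, time stands still between calls to the robot, and variables do not carry over. Pictures are saved under pics/ and viewed, and the job is handed in when it is done.

Besides the shell and the picture viewer there is one more tool, called after "Request:" in YAML: its name, and indented under it one key for each argument. step_arm: Moves the arm, as the interface text tells. Its arguments: {"type":"object","properties":{"plan":{"type":"array"},"fingers":{"type":"number"}},"required":["plan"]}

```bash
mkdir -p pics; ls; python3 - <<'E'
from bench import telemetry, viewer, nets, ctrl
import cv2, numpy as np
o=telemetry.get_obs(); print(o); print(ctrl.tip_reach)
for c in ("side","top"):
    im=viewer.camera(c); cv2.imwrite(f"pics/{c}0.png",im[:,:,::-1])
    k=viewer.get_calibration(c); print(c,k)
    for t in ["scissors","hook_rod","dispenser","rest_tray","dish","gel_bottle","black_tub","wash_bottle","tape_roll","gauze_box","specimen_jar"]:
        print(t,[(np.round(r["extent"]).tolist(),round(r["score"],2)) for r in nets.boxes_of(t,c)])
print(telemetry.get_obs()["time_s"])
E
```

```text
pics
{'time_s': 0.0, 'q': array([ 1.12768101e+00,  1.81513900e-01,  1.60797786e+00, -9.40855114e-07,
        1.35378609e+00, -2.06312977e-01]), 'dq': array([ 1.38412764e-03,  4.23288024e-05,  1.96462616e-03,  1.30994956e-03,
       -6.35901651e-04, -4.92276864e-05]), 'joint_efforts': array([-1.77297115e-04, -4.44889605e+01, -3.51323569e+01, -2.34191684e-04,
        9.44267842e-03, -2.09523466e-05]), 'eef_pos': array([0.13465608, 0.55847795, 0.23841396]), 'eef_rot': array([ 3.74995698e-04,  7.85682611e-01,  6.18629230e-01, -7.54548042e-04]), 'wrist_force': array([ 0.00931017, -0.05962985,  0.23523487]), 'torque': array([ 0.00597054, -0.03190434, -0.00946143]), 'opening': 0.9963551910841749}
0.008
side {'K': array([[535.60730901,   0.        , 313.73552723],
       [  0.        , 535.60730901, 248.3727441 ],
       [  0.        ,   0.        ,   1.        ]]), 'dist': array([0.02725446, 0.        , 0.        , 0.        , 0.        ]), 'origin': array([ 0.27394369, -1.28026325,  0.83314601]), 'orientation': array([ 0.86868974,  0.48904831, -0.04673694, -0.06344711])}
scissors [([187.0,
[... 966 characters left out ...]
325488, -0.01417304,  0.0160659 ,  0.71061493])}
scissors [([136.0, 333.0, 176.0, 402.0], 0.69), ([150.0, 168.0, 220.0, 194.0], 0.58)]
hook_rod [([436.0, 150.0, 450.0, 274.0], 0.58), ([104.0, 15.0, 262.0, 173.0], 0.26)]
dispenser [([135.0, 189.0, 263.0, 244.0], 0.77)]
rest_tray [([411.0, 214.0, 486.0, 270.0], 0.91)]
dish [([291.0, 240.0, 383.0, 296.0], 0.86)]
gel_bottle [([295.0, 77.0, 330.0, 122.0], 0.6)]
black_tub [([511.0, 226.0, 569.0, 273.0], 0.63)]
wash_bottle [([350.0, 76.0, 382.0, 119.0], 0.59), ([105.0, 274.0, 141.0, 303.0], 0.39)]
tape_roll [([502.0, 169.0, 548.0, 212.0], 0.68)]
gauze_box [([172.0, 264.0, 237.0, 314.0], 0.75)]
specimen_jar [([104.0, 274.0, 138.0, 304.0], 0.66)]
1.2
```

View pics/top0.png

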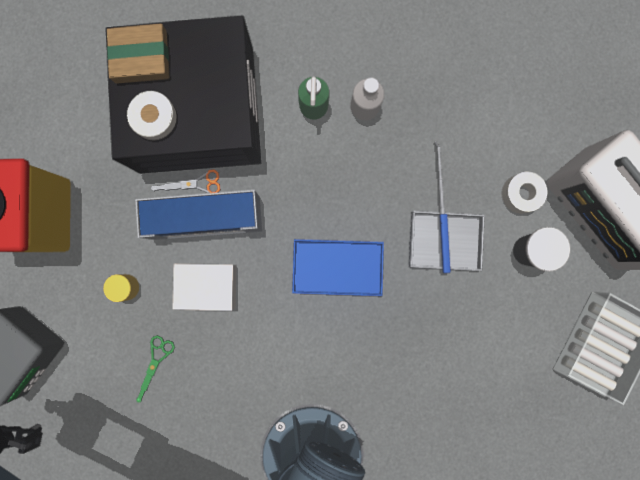

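View pics/side0.png

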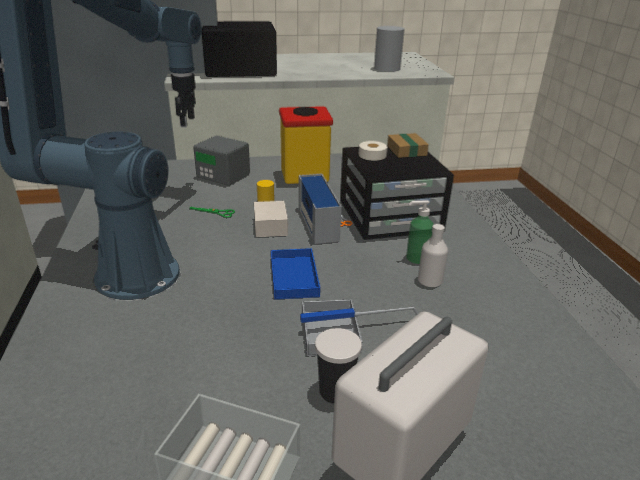

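```bash
python3 - <<'E'
import cv2
t=cv2.imread("pics/top0.png"); s=cv2.imread("pics/side0.png")
cv2.imwrite("pics/t_gap.png",cv2.resize(t[130:260,110:310],None,fx=4,fy=4,interpolation=cv2.INTER_CUBIC))
cv2.imwrite("pics/t_rod.png",cv2.resize(t[140:290,390:500],None,fx=4,fy=4,interpolation=cv2.INTER_CUBIC))
cv2.imwrite("pics/s_rod.png",cv2.resize(s[150:350,270:430],None,fx=3,fy=3,interpolation=cv2.INTER_CUBIC))
E
```

```text
(no output)
```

View pics/t_gap.png

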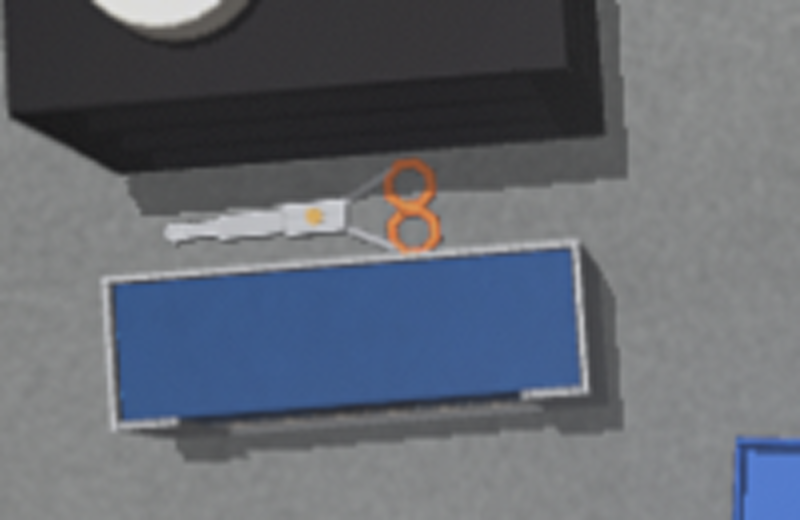

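View pics/t_rod.png

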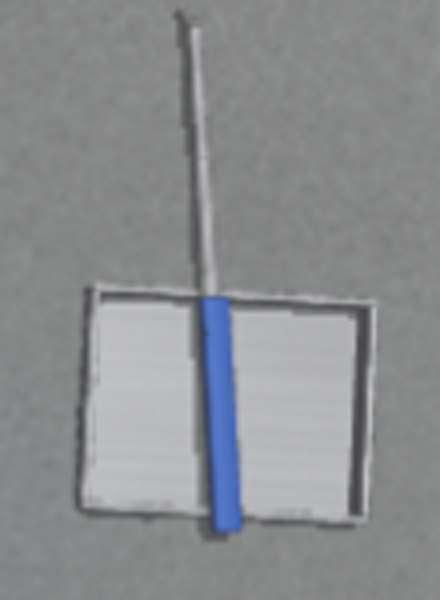

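View pics/s_rod.png

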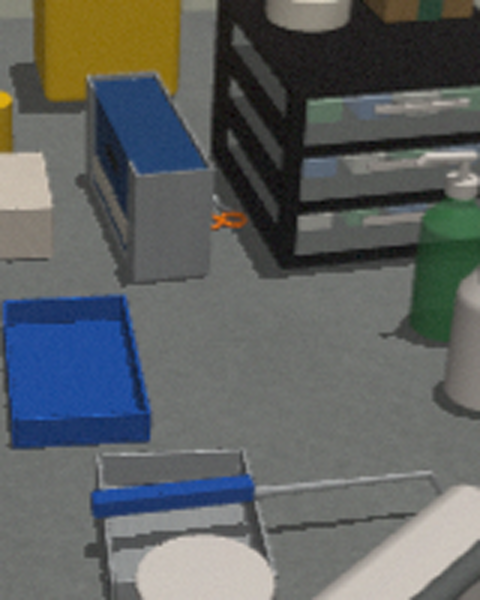

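```bash
cat > h.py <<'E'
from bench import telemetry, viewer, nets, ctrl
import cv2, numpy as np
from scipy.spatial.transform import Rotation as R
def rot(q): return R.from_quat([q[1],q[2],q[3],q[0]])
def cal(c):
    k=viewer.get_calibration(c); return k["K"],k["dist"],np.array(k["origin"]),rot(k["orientation"])
def p2w(c,uv,z):
    K,d,o,r=cal(c); u=cv2.undistortPoints(np.array([[uv]],float),K,d)[0,0]
    v=r.apply([u[0],-u[1],-1]); return o+v*(z-o[2])/v[2]
def w2p(c,P):
    K,d,o,r=cal(c); v=r.inv().apply(np.array(P)-o); v=v*[1,-1,-1]
    return cv2.projectPoints(v.reshape(1,1,3),np.zeros(3),np.zeros(3),K,d)[0][0,0]
def snap(c,n):
    im=viewer.camera(c)[:,:,::-1].copy(); cv2.imwrite(f"pics/{n}.png",im); return im
E
python3 - <<'E'
from h import *
def P(n,u,v,z): print(n,np.round(p2w("top",(u,v),z),4))
P("pivot",188.75,183.75,.008);P("tip",152,188,.004);P("ringL",212.5,176,.005);P("ringR",213.25,187.5,.005)
for u,v in [(136,199.75),(254.25,190.75),(256.75,228),(138.5,237)]: P("disp",u,v,.12)
P("tower top",251.75,146.75,.2);P("tower base",261.25,163,0);P("tower base far",141.75,173.5,0)
P("h1",443.75,214.25,.053);P("h2",447,272.5,.053);P("rodend",438.75,147,.04)
P("rodbend",438.75,147,.047)
for u,v in [(413,212.5),(483.5,215),(410.5,268),(481,270.5)]:P("tray",u,v,.035)
for u,v in [(293.5,239.5),(383.5,240),(292,293),(382.5,296)]:P("dish",u,v,.03)
print(w2p("side",(.427,-.28,.053)))
o=telemetry.get_obs(); print(rot(o["eef_rot"]).as_matrix().round(3))
E
```

```text
pivot [0.6155 0.2722 0.008 ]
tip [0.6075 0.3575 0.004 ]
ringL [0.633  0.2184 0.005 ]
ringR [0.6066 0.2167 0.005 ]
disp [0.5682 0.3605 0.12  ]
disp [0.584  0.1122 0.12  ]
disp [0.5062 0.1074 0.12  ]
disp [0.4901 0.3549 0.12  ]
tower top [0.661 0.109 0.2  ]
tower base [0.6622 0.1076 0.    ]
tower base far [0.6418 0.3825 0.    ]
h1 [ 0.5364 -0.2963  0.053 ]
h2 [ 0.4087 -0.301   0.053 ]
rodend [ 0.688  -0.2912  0.04  ]
rodbend [ 0.6866 -0.2898  0.047 ]
tray [ 0.5424 -0.2314  0.035 ]
tray [ 0.5355 -0.3895  0.035 ]
tray [ 0.4194 -0.2238  0.035 ]
tray [ 0.412  -0.3811  0.035 ]
dish [0.4854 0.0344 0.03  ]
dish [ 0.4822 -0.1654  0.03  ]
dish [0.367  0.0388 0.03  ]
dish [ 0.3582 -0.1614  0.03  ]
[305.39347996 309.09422102]
[[ 0.235  0.972  0.   ]
 [ 0.972 -0.235  0.   ]
 [ 0.     0.    -1.   ]]
```

```bash
cat >> h.py <<'E'
def ori(yaw,lean):
    """yaw deg of tool y dir (lean dir); lean deg of fingers toward it"""
    a=np.radians(yaw); d=np.array([np.cos(a),np.sin(a),0]); l=np.radians(lean)
    z=np.sin(l)*d-np.cos(l)*np.array([0,0,1]); x=np.cross(d,[0,0,-1]); y=np.cross(z,x)
    return R.from_matrix(np.c_[x,y,z])
def goal(pos,Rt,cur=None):
    o=telemetry.get_obs()
    p,Rc=(o["eef_pos"],rot(o["eef_rot"])) if cur is None else cur
    s=Rc.inv().apply(np.array(pos)-p); t=(Rc.inv()*Rt).as_rotvec(degrees=True)
    print("[[%.4f,%.4f,%.4f],[%.2f,%.2f,%.2f]]"%(*s,*t), "d=%.3f a=%.1f"%(np.linalg.norm(s),np.linalg.norm(t)))
    return np.array(pos),Rt
E
python3 - <<'E'
from h import *
g=goal((.40,.15,.25),ori(2,0))
zt=ori(2,45).as_matrix()[:,2]; grasp=np.array([.4726,-.2987,.044])
T=grasp+.011*zt; print(T)
g=goal(T-.1*zt,ori(2,45),g)
for u,v in [(313,92)]: print(p2w("top",(u,v),.18))
print(p2w("top",(369,90),.17))
E
```

```text
[[-0.3354,0.3536,-0.0107],[0.00,-0.00,-15.57]] d=0.488 a=15.6
[ 0.48037344 -0.29842855  0.03622183]
[[-0.4510,-0.0060,0.1431],[-45.00,0.00,-0.00]] d=0.473 a=45.0
[ 0.77460263 -0.01220389  0.18      ]
[ 0.78066938 -0.12557082  0.17      ]
```

Request:
step_arm:
  plan:
    - [[-0.335,0.354,-0.011],[0,0,-15.6]]
    - [[-0.335,0.354,-0.011],[0,0,-15.6]]
    - [[-0.335,0.354,-0.011],[0,0,-15.6]]
    - [[-0.335,0.354,-0.011],[0,0,-15.6]]
    - [[-0.335,0.354,-0.011],[0,0,-15.6]]
  fingers: 70

```text
time_s: 1.7
eef_pos: [0.2705, 0.3496, 0.2451]
eef_rot: [0.0, 0.694, 0.72, 0.0]
wrist_force: [1.6, 0.8, -0.4]
opening: 0.704
```

```bash
python3 - <<'E'
from h import *
print(telemetry.get_obs()["q"].round(3))
g=goal((.42,-.05,.25),ori(2,0))
zt=ori(2,45).as_matrix()[:,2]; grasp=np.array([.4726,-.2987,.044])
T=grasp+.011*zt; 
g=goal(T-.1*zt,ori(2,45),g)
E
```

```text
[ 0.643 -0.136  1.918 -0.     1.359 -0.964]
[[-0.4048,0.1349,-0.0049],[0.04,-0.02,0.08]] d=0.427 a=0.1
[[-0.2504,-0.0190,0.1431],[-45.00,0.00,-0.00]] d=0.289 a=45.0
```

Request:
step_arm:
  plan:
    - [[-0.405,0.135,-0.005],[0,0,0]]
    - [[-0.405,0.135,-0.005],[0,0,0]]
    - [[-0.405,0.135,-0.005],[0,0,0]]
    - [[-0.405,0.135,-0.005],[0,0,0]]
    - [[-0.405,0.135,-0.005],[0,0,0]]

```text
time_s: 2.2
eef_pos: [0.3577, 0.1151, 0.2483]
eef_rot: [0.001, 0.694, 0.72, 0.001]
wrist_force: [0.3, -0.6, -0.4]
opening: 0.702
```

```bash
python3 - <<'E'
from h import *
print(telemetry.get_obs()["q"].round(3))
zt=ori(2,45).as_matrix()[:,2]; grasp=np.array([.4726,-.2987,.044])
T=grasp+.011*zt; 
g=goal(T-.1*zt,ori(2,45))
E
```

```text
[-0.008 -0.317  2.056  0.     1.401 -1.614]
[[-0.4176,0.0368,0.1414],[-44.90,-0.02,0.05]] d=0.442 a=44.9
```

Request:
step_arm:
  plan:
    - [[-0.418,0.037,0.0],[-15,0,0]]
    - [[-0.418,0.037,0.05],[-25,0,0]]
    - [[-0.418,0.037,0.07],[-30,0,0]]
    - [[-0.418,0.037,0.1],[-40,0,0]]
    - [[-0.418,0.037,0.141],[-45,0,0]]

```text
time_s: 2.7
eef_pos: [0.3804, -0.0635, 0.2123]
eef_rot: [0.186, 0.665, 0.693, 0.207]
wrist_force: [0.1, 0.2, -0.1]
opening: 0.7
```

```bash
python3 - <<'E'
from h import *
print(telemetry.get_obs()["q"].round(3))
zt=ori(2,45).as_matrix()[:,2]; grasp=np.array([.4726,-.2987,.044])
T=grasp+.011*zt; 
g=goal(T-.1*zt,ori(2,45))
E
```

```text
[-0.883 -0.764  2.471  0.502  1.137 -2.639]
[[-0.2403,-0.0384,0.0953],[-12.72,-1.18,-0.16]] d=0.261 a=12.8
```

```bash
cat >> h.py <<'E'
def flip(r): return r*R.from_euler('z',180,degrees=True)
E
python3 - <<'E'
from h import *
o=telemetry.get_obs()
g=goal((.43,-.28,.17),rot(o["eef_rot"]))
E
```

```text
[[-0.2192,0.0131,0.0537],[0.00,0.00,0.00]] d=0.226 a=0.0
```

Request:
step_arm:
  plan:
    - [[-0.219,0.013,0.054],[0,0,8.5]]
    - [[-0.219,0.013,0.054],[0,0,17]]
    - [[-0.219,0.013,0.054],[0,0,25.5]]
    - [[-0.219,0.013,0.054],[0,0,34]]
    - [[-0.219,0.013,0.054],[0,0,42.5]]

```text
time_s: 3.2
eef_pos: [0.4296, -0.2816, 0.1666]
eef_rot: [0.095, 0.874, 0.401, 0.258]
wrist_force: [0.7, 0.5, 0.9]
opening: 0.699
```

Request:
step_arm:
  plan:
    - [[0,0,0],[0,0,8.5]]
    - [[0,0,0],[0,0,17]]
    - [[0,0,0],[0,0,25.5]]
    - [[0,0,0],[0,0,34]]
    - [[0,0,0],[0,0,42.5]]

```text
time_s: 3.7
eef_pos: [0.4295, -0.2777, 0.1674]
eef_rot: [-0.006, 0.96, 0.058, 0.275]
wrist_force: [0.1, 0.7, 0.8]
opening: 0.7
```

Request:
step_arm:
  plan:
    - [[0,0,0],[0,0,8.5]]
    - [[0,0,0],[0,0,17]]
    - [[0,0,0],[0,0,25.5]]
    - [[0,0,0],[0,0,34]]
    - [[0,0,0],[0,0,42.5]]

```text
time_s: 4.2
eef_pos: [0.4295, -0.2776, 0.1675]
eef_rot: [-0.105, 0.916, -0.294, 0.254]
wrist_force: [-0.9, 0.1, -1.0]
opening: 0.698
```

```bash
python3 - <<'E'
from h import *
print(telemetry.get_obs()["q"].round(3))
zt=ori(2,45).as_matrix()[:,2]; grasp=np.array([.4726,-.2987,.044])
T=grasp+.011*zt; 
g=goal(T-.1*zt,flip(ori(2,45)))
E
```

```text
[-1.135 -0.084  2.147  0.644  0.973 -0.857]
[[-0.0245,0.0490,0.0399],[11.55,7.27,51.63]] d=0.068 a=53.4
```

Request:
step_arm:
  plan:
    - [[0,0,0],[1.8,1.1,8.1]]
    - [[0,0,0],[3.6,2.2,16.2]]
    - [[-0.01,0.02,0.02],[5.4,3.3,24.3]]
    - [[-0.015,0.03,0.03],[7.2,4.4,32.4]]
    - [[-0.0245,0.049,0.04],[9.1,5.7,40.5]]

```text
time_s: 4.7
eef_pos: [0.4102, -0.3016, 0.1069]
eef_rot: [-0.243, 0.733, -0.575, 0.269]
wrist_force: [-0.3, -0.1, -0.7]
opening: 0.7
```

```bash
python3 - <<'E'
from h import *
print(telemetry.get_obs()["q"].round(3))
zt=ori(2,45).as_matrix()[:,2]; grasp=np.array([.4726,-.2987,.044])
T=grasp+.011*zt; 
g=goal(T-.1*zt,flip(ori(2,45)))
E
```

```text
[-1.326  0.087  2.236  0.968  0.94  -0.644]
[[-0.0008,0.0001,-0.0003],[2.35,1.58,11.23]] d=0.001 a=11.6
```

Finish the turn, then check with a picture.

Request:
step_arm:
  plan:
    - [[-0.0008,0,0],[1.7,1.2,8.2]]
    - [[-0.0008,0,0],[2.35,1.6,11.2]]
    - [[-0.0008,0,0],[2.35,1.6,11.2]]

```text
time_s: 5.0
eef_pos: [0.4094, -0.3002, 0.1063]
eef_rot: [-0.275, 0.666, -0.641, 0.265]
wrist_force: [-0.2, -0.3, 1.1]
opening: 0.699
```

```bash
python3 - <<'E'
from h import *
print(telemetry.get_obs()["q"].round(3))
zt=ori(2,45).as_matrix()[:,2]; grasp=np.array([.4726,-.2987,.044])
T=grasp+.011*zt; 
g=goal(T,flip(ori(2,45)))
t=snap("top","t1"); s=snap("side","s1")
a=cv2.resize(t[140:300,380:520],None,fx=3,fy=3,interpolation=cv2.INTER_CUBIC); b=cv2.resize(s[240:400,270:430],None,fx=2,fy=3)
cv2.imwrite("pics/c1.png",np.hstack([a,b[:480,:320]]))
E
```

```text
[-1.35   0.087  2.267  1.036  0.938 -0.528]
[[0.0008,-0.0009,0.0998],[0.11,0.08,0.16]] d=0.100 a=0.2
```

View pics/c1.png

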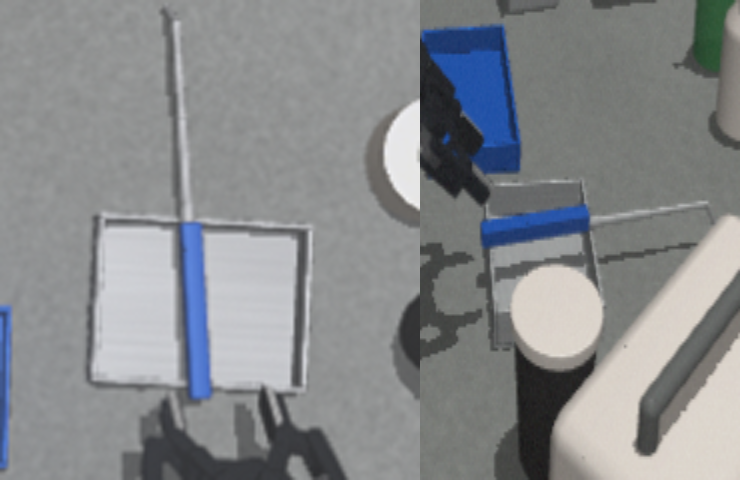

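Request:
step_arm:
  plan:
    - [[0.001,-0.001,0.04],[0,0,0]]
    - [[0.001,-0.001,0.08],[0,0,0]]
    - [[0.001,-0.001,0.1],[0,0,0]]
    - [[0.001,-0.001,0.1],[0,0,0]]

```text
time_s: 5.5
eef_pos: [0.482, -0.2971, 0.0351]
eef_rot: [-0.275, 0.668, -0.639, 0.264]
wrist_force: [-0.6, 0.5, 0.7]
opening: 0.702
```

```bash
python3 - <<'E'
from h import *
t=snap("top","t2"); s=snap("side","s2")
a=cv2.resize(t[140:300,380:520],None,fx=3,fy=3,interpolation=cv2.INTER_CUBIC); b=cv2.resize(s[240:400,270:430],None,fx=2,fy=3)
cv2.imwrite("pics/c2.png",np.hstack([a,b[:480,:320]]))
E
```

```text
(no output)
```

View pics/c2.png

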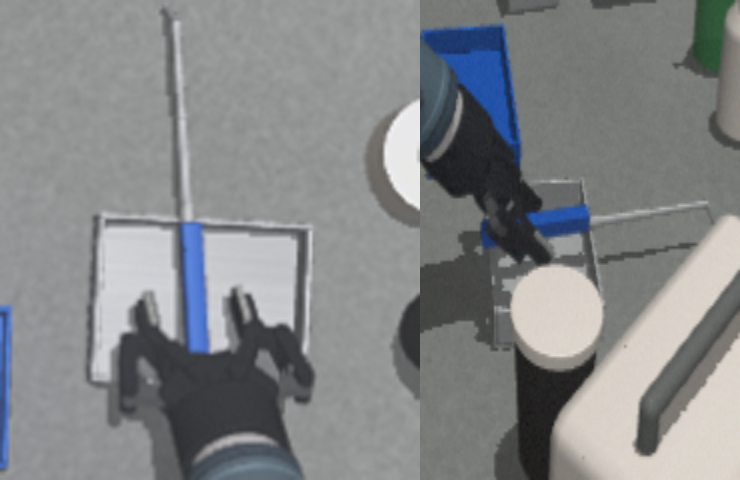

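Request:
step_arm:
  plan:
    - [[0,0,0],[0,0,0]]
    - [[0,0,0],[0,0,0]]
    - [[0,0,0],[0,0,0]]
    - [[0,0,0],[0,0,0]]
    - [[0,0,0],[0,0,0]]
  fingers: 0

```text
time_s: 6.1
eef_pos: [0.4811, -0.2994, 0.0375]
eef_rot: [-0.274, 0.666, -0.64, 0.266]
wrist_force: [-5.2, 0.0, 7.3]
opening: 0.178
```

```bash
python3 - <<'E'
from h import *
g=goal((.478,-.297,.20),flip(ori(2,45)))
E
```

```text
[[-0.0020,-0.1128,-0.1171],[0.03,-0.00,0.27]] d=0.163 a=0.3
```

Request:
step_arm:
  plan:
    - [[-0.001,-0.03,-0.03],[0,0,0]]
    - [[-0.001,-0.06,-0.06],[0,0,0]]
    - [[-0.002,-0.09,-0.09],[0,0,0]]
    - [[-0.002,-0.113,-0.117],[0,0,0]]

```text
time_s: 6.5
eef_pos: [0.4781, -0.2962, 0.201]
eef_rot: [-0.274, 0.667, -0.64, 0.266]
wrist_force: [0.8, 0.5, -2.1]
opening: 0.178
```

```bash
python3 - <<'E'
from h import *
o=telemetry.get_obs();print(o["opening"],o["wrist_force"],o["torque"],o["q"].round(2))
g=goal((.50,-.22,.33),flip(ori(2,0)))
g=goal((.60,-.08,.33),flip(ori(48,0)),g)
g=goal((.625,.0,.33),flip(ori(94,0)),g)
s=snap("side","s3")
E
```

```text
0.1783836239516834 [ 0.81434266  0.46091842 -2.11002871] [-0.02727882  0.52969279 -0.0159125 ] [-1.16 -0.05  2.14  0.93  0.96 -0.16]
[[-0.0749,-0.1087,-0.0740],[-44.87,-0.08,0.28]] d=0.151 a=44.9
[[-0.1364,-0.1048,0.0000],[0.00,0.00,-46.00]] d=0.172 a=46.0
[[-0.0350,-0.0762,0.0000],[0.00,0.00,-46.00]] d=0.084 a=46.0
```

View pics/s3.png

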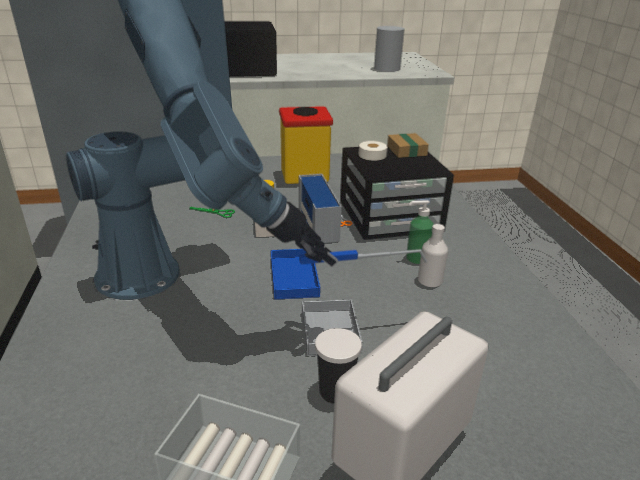

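Request:
step_arm:
  plan:
    - [[-0.015,-0.025,-0.015],[-8.5,0,0]]
    - [[-0.03,-0.05,-0.03],[-17,0,0]]
    - [[-0.045,-0.08,-0.045],[-25.5,0,0]]
    - [[-0.065,-0.1,-0.065],[-34,0,0]]
    - [[-0.075,-0.109,-0.074],[-42.5,0,0]]

```text
time_s: 7.05
eef_pos: [0.5015, -0.22, 0.3345]
eef_rot: [-0.054, 0.719, -0.691, 0.057]
wrist_force: [0.7, -0.4, -1.6]
opening: 0.174
```

```bash
python3 - <<'E'
from h import *
o=telemetry.get_obs();print(o["q"].round(2))
g=goal((.56,-.11,.33),flip(ori(45,0)))
g=goal((.62,-.03,.33),flip(ori(94,0)),g)
E
```

```text
[-0.69 -0.05  1.66  0.1   1.4   0.83]
[[-0.1076,-0.0615,0.0134],[-8.39,-3.76,-42.61]] d=0.125 a=43.6
[[-0.0141,-0.0990,0.0000],[0.00,0.00,-49.00]] d=0.100 a=49.0
```

Request:
step_arm:
  plan:
    - [[-0.02,-0.012,0.003],[-1.6,-0.8,-8.3]]
    - [[-0.04,-0.024,0.005],[-3.2,-1.5,-16.6]]
    - [[-0.06,-0.036,0.007],[-4.8,-2.3,-25]]
    - [[-0.08,-0.048,0.01],[-6.5,-3,-33]]
    - [[-0.108,-0.062,0.013],[-8,-3.7,-41]]

```text
time_s: 7.55
eef_pos: [0.5592, -0.1095, 0.3242]
eef_rot: [-0.006, 0.92, -0.393, -0.001]
wrist_force: [-0.3, -0.2, -1.7]
opening: 0.177
```

```bash
python3 - <<'E'
from h import *
o=telemetry.get_obs();print(o["q"].round(2))
g=goal((.62,-.03,.33),flip(ori(94,0)))
E
```

```text
[-0.41  0.11  1.52  0.01  1.52  0.4 ]
[[-0.0155,-0.0989,-0.0047],[-0.68,0.10,-50.27]] d=0.100 a=50.3
```

Request:
step_arm:
  plan:
    - [[-0.003,-0.02,-0.002],[-0.1,0,-8.3]]
    - [[-0.006,-0.04,-0.003],[-0.2,0,-16.6]]
    - [[-0.01,-0.06,-0.004],[-0.3,0,-25]]
    - [[-0.013,-0.08,-0.005],[-0.5,0,-33.5]]
    - [[-0.0155,-0.099,-0.005],[-0.7,0.1,-42]]

```text
time_s: 8.05
eef_pos: [0.6205, -0.0297, 0.3305]
eef_rot: [-0.0, 0.999, -0.036, 0.0]
wrist_force: [-0.0, -0.7, -1.4]
opening: 0.175
```

```bash
python3 - <<'E'
from h import *
o=telemetry.get_obs();print(o["q"].round(2))
g=goal((.62,.0,.33),flip(ori(94,0)))
E
```

```text
[-0.24  0.23  1.37  0.    1.54 -0.17]
[[-0.0027,-0.0296,0.0005],[-0.02,-0.01,-8.17]] d=0.030 a=8.2
```

Request:
step_arm:
  plan:
    - [[0,-0.03,0.0],[0,0,-8.2]]
    - [[0,-0.03,0.0],[0,0,-8.2]]
    - [[0,-0.03,0.0],[0,0,-8.2]]

```text
time_s: 8.35
eef_pos: [0.6224, -0.0001, 0.3305]
eef_rot: [0.0, 0.999, 0.032, 0.0]
wrist_force: [-0.1, 0.3, -0.7]
opening: 0.172
```

```bash
python3 - <<'E'
from h import *
o=telemetry.get_obs();print(o["eef_pos"],rot(o["eef_rot"]).as_matrix().round(3),o["wrist_force"])
t=snap("top","t4"); s=snap("side","s4")
a=cv2.resize(t[120:280,130:330],None,fx=4,fy=4,interpolation=cv2.INTER_CUBIC)[:600]; cv2.imwrite("pics/c4t.png",a)
b=cv2.resize(s[130:280,270:470],None,fx=4,fy=4,interpolation=cv2.INTER_CUBIC)[:600]; cv2.imwrite("pics/c4s.png",b)
E
```

```text
[ 6.22448743e-01 -9.12416833e-05  3.30496990e-01] [[ 0.998  0.064  0.   ]
 [ 0.064 -0.998 -0.   ]
 [ 0.     0.    -1.   ]] [-0.05526134  0.28918328 -0.69046688]
```

View pics/c4t.png

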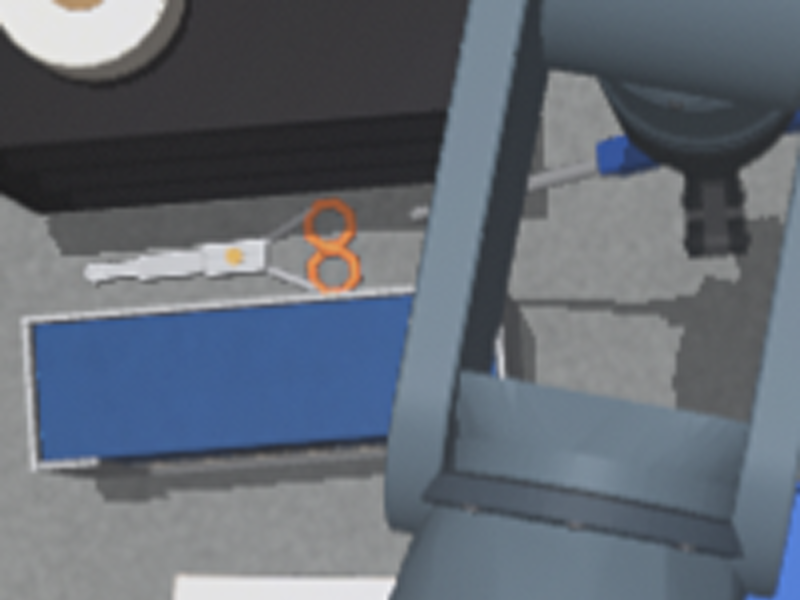

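View pics/c4s.png

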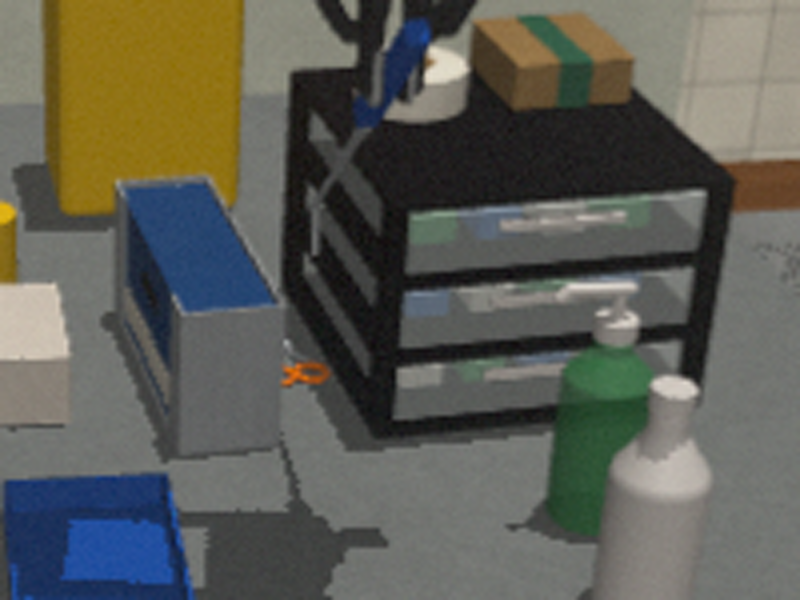

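```bash
cat >> h.py <<'E'
def tri(ut,us):
    A=[];b=[]
    for c,uv in (("top",ut),("side",us)):
        K,d,o,r=cal(c); u=cv2.undistortPoints(np.array([[uv]],float),K,d)[0,0]
        v=r.apply([u[0],-u[1],-1]); v/=np.linalg.norm(v); M=np.eye(3)-np.outer(v,v); A.append(M); b.append(M@o)
    p=np.linalg.lstsq(np.vstack(A),np.hstack(b),rcond=None)[0]
    return p
E
python3 - <<'E'
from h import *
p=tri((233.75,173.25),(349.5,192.5)); print(p, w2p("top",p),w2p("side",p))
o=telemetry.get_obs(); print(p-o["eef_pos"])
E
```

```text
[0.61996064 0.15133248 0.14410787] [233.93898573 172.06896667] [348.68943327 192.57058377]
[-0.00251293  0.15251275 -0.1867502 ]
```

```bash
python3 - <<'E'
from h import *
print("cat px",p2w("top",(204,182.3),.003))
print(w2p("top",(.6177,.241,.003)))
o=telemetry.get_obs()
off=np.array([-.0035,.1525,-.187])
T=np.array([.6177,.241,.06])-off; print(T)
mid=T.copy(); mid[2]=.33
g=goal(mid,flip(ori(93.8,0))); goal(T,flip(ori(93.8,0)))
E
```

```text
cat px [0.61907387 0.23823237 0.003     ]
[202.79123011 182.91492683]
[0.6212 0.0885 0.247 ]
[[0.0043,-0.0896,0.0008],[0.02,-0.03,-0.23]] d=0.090 a=0.2
[[0.0043,-0.0896,0.0838],[0.02,-0.03,-0.23]] d=0.123 a=0.2
```

Request:
step_arm:
  plan:
    - [[0.003,-0.045,0.001],[0,0,0]]
    - [[0.0045,-0.089,0.001],[0,0,0]]
    - [[0.0045,-0.089,0.045],[0,0,0]]
    - [[0.0045,-0.089,0.084],[0,0,0]]
    - [[0.0045,-0.089,0.084],[0,0,0]]

```text
time_s: 8.95
eef_pos: [0.6178, 0.0881, 0.2406]
eef_rot: [-0.0, 0.999, 0.031, -0.005]
wrist_force: [-0.8, -0.3, -2.7]
opening: 0.177
```

```bash
python3 - <<'E'
from h import *
o=telemetry.get_obs();print(o["eef_pos"],o["wrist_force"])
t=snap("top","t5"); s=snap("side","s5")
a=cv2.resize(t[140:240,130:250],None,fx=6,fy=6,interpolation=cv2.INTER_CUBIC)[:600]; cv2.imwrite("pics/c5t.png",a)
b=cv2.resize(s[130:280,270:470],None,fx=4,fy=4,interpolation=cv2.INTER_CUBIC)[:600]; cv2.imwrite("pics/c5s.png",b)
E
```

```text
[0.61782431 0.08806689 0.24063348] [-0.75345814 -0.31363698 -2.74744289]
```

View pics/c5t.png

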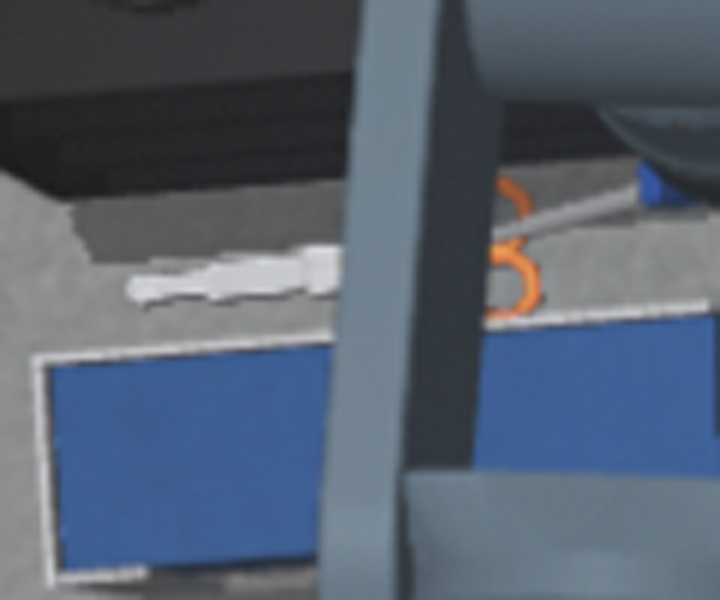

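View pics/c5s.png

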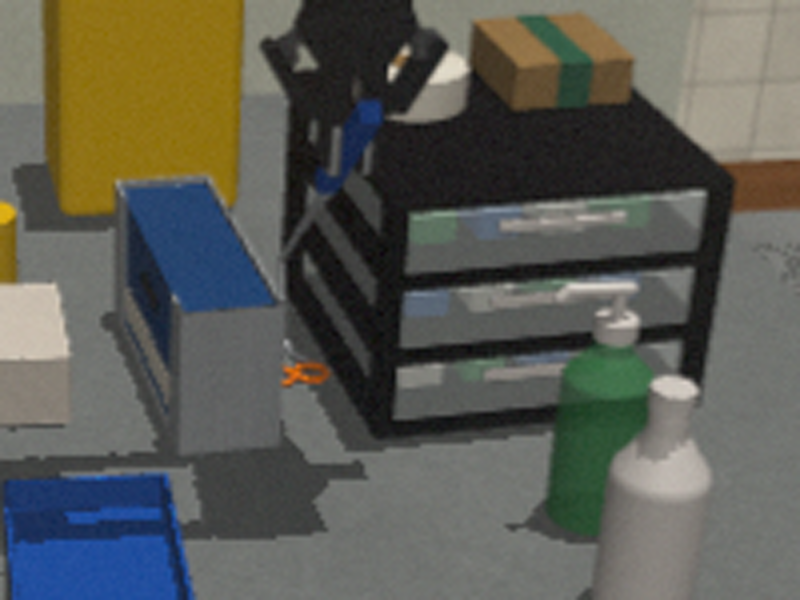

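```bash
python3 - <<'E'
import cv2,numpy as np
t=cv2.imread("pics/t4.png"); s=cv2.imread("pics/s4.png")
a=cv2.resize(t[145:185,225:295],None,fx=8,fy=8,interpolation=cv2.INTER_CUBIC)
b=cv2.resize(s[130:200,335:385],None,fx=8,fy=8,interpolation=cv2.INTER_CUBIC)
t5=cv2.imread("pics/t5.png");c=cv2.resize(t5[155:195,205:250],None,fx=8,fy=8,interpolation=cv2.INTER_CUBIC)
A=np.zeros((600,560,3),np.uint8);A[:320]=a
cv2.imwrite("pics/d1.png",a);cv2.imwrite("pics/d2.png",b);cv2.imwrite("pics/d3.png",c)
E
```

```text
(no output)
```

View pics/d1.png

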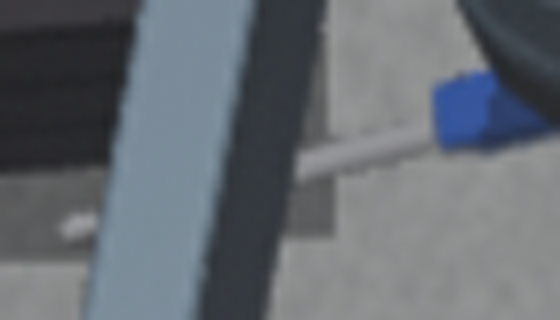

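View pics/d2.png

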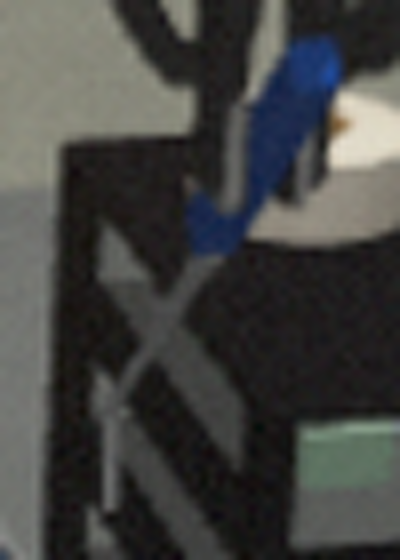

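View pics/d3.png

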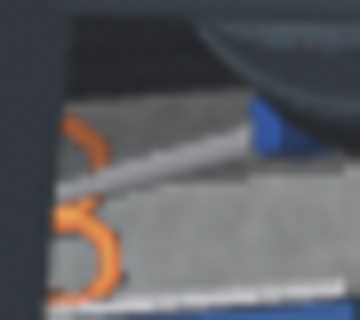

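```bash
cat > fit.py <<'E'
from h import *
from scipy.optimize import least_squares
def model(p,tcp):
    psi,th,L,dx,dy=p; G=np.array(tcp)+[dx,dy,.011]
    g=np.array([np.cos(psi),np.sin(psi),0]);up=np.array([0,0,1.])
    xr=np.cos(th)*g-np.sin(th)*up; zr=np.sin(th)*g+np.cos(th)*up
    return G,xr,G+(L-.018)*xr, G+L*xr-.031*zr
def dist(c,A,B,uv):
    a=w2p(c,A);b=w2p(c,B);n=(b-a)/np.linalg.norm(b-a);return (uv[0]-a[0])*n[1]-(uv[1]-a[1])*n[0]
tcp4=[.6224,-.0001,.3305]
tcp5=[.6178,.0881,.2406]
def res(p):
    G,xr,B,T=model(p,tcp4); G5,_,B5,T5=model(p,tcp5)
    r=[dist("top",G,B,(278.75,162.25)),dist("top",G,B,(262.5,166.25)),dist("side",G,B,(360.6,161.9)),dist("side",G,B,(355,171.5)),
       dist("top",G5,B5,(234,173)),dist("top",G5,B5,(214,178.2))]
    r+=list(w2p("top",T)-[233.5,173.75])+list(w2p("side",T)-[349,193.75])+list(w2p("side",B)-[349,181])
    r+=[p[3]/.003,p[4]/.004]
    return np.array(r)
if __name__=="__main__":
    f=least_squares(res,[np.radians(93.8),np.pi/4,.248,0,0],x_scale=[.05,.05,.01,.003,.003])
    p=f.x; print(np.degrees(p[:2]),p[2:],f.fun.round(1))
    print(model(p,tcp4)[3]-tcp4)
    np.save("p.npy",p)
E
python3 fit.py
```

```text
[90.27918894 44.69697058] [ 0.25452005 -0.00467254 -0.00830162] [ 0.9  1.7  2.   1.6  0.6  1.9  1.   0.  -1.3  0.1 -1.3  1.  -1.6 -2.1]
[-0.00544788  0.15081461 -0.19005442]
```

```bash
python3 - <<'E'
from h import *
t4=np.array([.6224,-.0001,.3305])
for z in (.139,.1435,.148):
  print(p2w("top",(233.5,173.75),z)-t4)
for uv in ((278.75,162.25),(262.5,166.25)):
  # intersect with shaft: point at horiz h -> z
  for it in range(1):
    z=.25
    for k in range(20):
        p=p2w("top",uv,z); z=.3415-(p[1]-t4[1])
    print("shaft",p-t4)
t5=np.array([.6178,.0881,.2406])
for uv in ((234,173),(214,178.2)):
    z=.2
    for k in range(20):
        p=p2w("top",uv,z); z=t5[2]+.011-(p[1]-t5[1])
    print("shaft5",p-t5)
E
```

```text
[-0.00512353  0.15301205 -0.1915    ]
[-0.00580334  0.15242132 -0.187     ]
[-0.00648316  0.1518306  -0.1825    ]
shaft [-0.00800983  0.05112196 -0.04012196]
shaft [-0.00973137  0.0832595  -0.0722595 ]
shaft5 [-0.00753415  0.05645375 -0.04545375]
shaft5 [-0.01052706  0.10356961 -0.09256961]
```

```bash
sed -i 's/list(w2p("top",T)-\[233.5,173.75\])/list(w2p("top",B)-[234,173.5])/' fit.py; python3 fit.py; python3 - <<'E'
from h import *
t4=np.array([.6224,-.0001,.3305])
for z in (.178,.183):
  print(p2w("top",(234,173.5),z)-t4)
E
```

```text
[92.896844   46.52496455] [ 0.23736084 -0.00155413 -0.00602179] [ 1.   0.8  1.6  1.4  0.5  0.5  0.8 -1.  -1.1  0.2 -1.4  0.9 -0.5 -1.5]
[-0.00867076  0.13461576 -0.18257584]
[-0.01052614  0.14689286 -0.1525    ]
[-0.0112835   0.14624059 -0.1475    ]
```

```bash
python3 - <<'E'
from h import *
g=goal((.6295,.105,.241),flip(ori(93.8,0)));goal((.6295,.105,.205),flip(ori(93.8,0)))
E
```

```text
[[0.0090,-0.0168,0.0065],[0.01,-0.00,-0.24]] d=0.020 a=0.2
[[0.0090,-0.0168,0.0425],[0.01,-0.00,-0.24]] d=0.047 a=0.2
```

Request:
step_arm:
  plan:
    - [[0.009,-0.017,0.006],[0,0,0]]
    - [[0.009,-0.017,0.02],[0,0,0]]
    - [[0.009,-0.017,0.0425],[0,0,0]]
    - [[0.009,-0.017,0.0425],[0,0,0]]
    - [[0.009,-0.017,0.0425],[0,0,0]]

```text
time_s: 9.55
eef_pos: [0.6298, 0.1061, 0.2053]
eef_rot: [0.0, 0.999, 0.032, 0.001]
wrist_force: [0.1, -0.1, -0.7]
opening: 0.176
```

```bash
python3 - <<'E'
from h import *
t=snap("top","t6"); s=snap("side","s6")
o=telemetry.get_obs();print(o["eef_pos"],o["wrist_force"],rot(o["eef_rot"]).as_matrix().round(3))
a=cv2.resize(t[140:240,150:270],None,fx=6,fy=6,interpolation=cv2.INTER_CUBIC)[:600]; 
b=cv2.resize(s[130:230,300:400],None,fx=6,fy=6,interpolation=cv2.INTER_CUBIC)[:600]; cv2.imwrite("pics/c6t.png",a); cv2.imwrite("pics/c6s.png",b)
E
```

```text
[0.63060401 0.10600377 0.20654451] [ 0.63457831  0.73595075 -1.21983657] [[ 0.998  0.064  0.004]
 [ 0.064 -0.998 -0.   ]
 [ 0.004  0.    -1.   ]]
```

View pics/c6t.png

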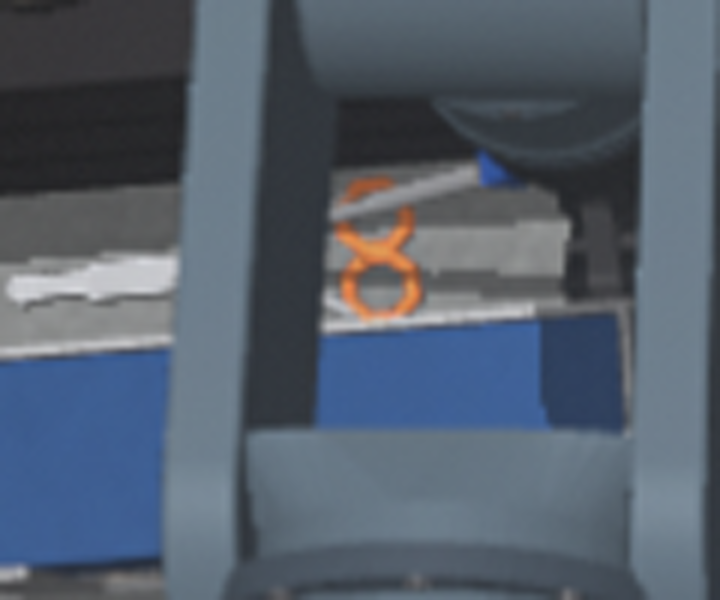

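View pics/c6s.png

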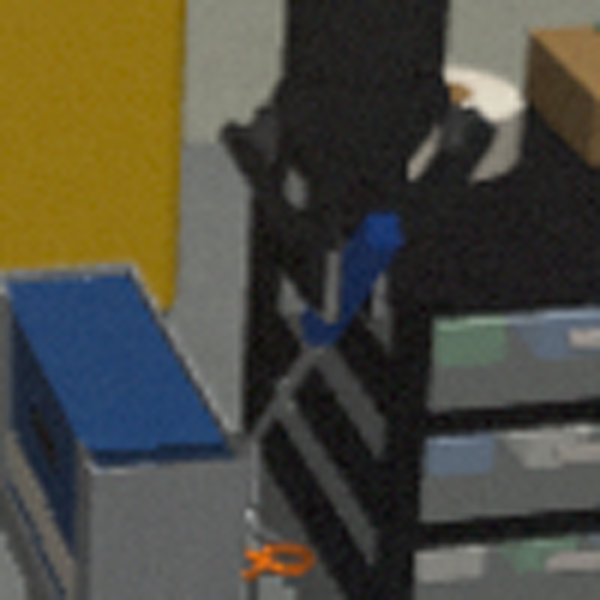

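```bash
python3 - <<'E'
from h import *
t=np.array([.6302,.106,.206])
for uv in ((230,168.7),(218,172.2),(205.8,175.8)):
    z=.2
    for k in range(20):
        p=p2w("top",uv,z); z=t[2]+.011-(p[1]-t[1])
    print(p,p-t)
print(p2w("top",(150+380/6,140+207/6),.005),p2w("top",(150+382/6,140+285/6),.005))
E
python3 - <<'E'
import sys; sys.path.insert(0,'.')
from h import *
t=np.array([.6302,.106,.206])
for off in ([-.012,.138,-.171],[-.012,.138,-.184],[-.012,.142,-.184],[-.009,.135,-.182]):
    print(off,w2p("side",t+off))
E
```

```text
[0.62341557 0.15631324 0.16668676] [-0.00678443  0.05031324 -0.03931324]
[0.62105521 0.18504037 0.13795963] [-0.00914479  0.07904037 -0.06804037]
[0.61846366 0.21568055 0.10731945] [-0.01173634  0.10968055 -0.09868055]
[0.63638947 0.21653687 0.005     ] [0.60662194 0.21579587 0.005     ]
[-0.012, 0.138, -0.171] [340.39500929 210.92642025]
[-0.012, 0.138, -0.184] [340.21623327 214.46598867]
[-0.012, 0.142, -0.184] [339.975431   213.90507699]
[-0.009, 0.135, -0.182] [341.32457219 214.29378117]
```

Request:
step_arm:
  plan:
    - [[0.002,0,0.0],[0,0,0]]
    - [[0.003,0,0.004],[0,0,0]]
    - [[0.003,0,0.008],[0,0,0]]
    - [[0.003,0,0.011],[0,0,0]]
    - [[0.003,0,0.011],[0,0,0]]

```text
time_s: 10.15
eef_pos: [0.6321, 0.1063, 0.1929]
eef_rot: [0.0, 0.999, 0.032, -0.0]
wrist_force: [-0.7, 0.0, -1.4]
opening: 0.179
```

```bash
python3 - <<'E'
from h import *
o=telemetry.get_obs();print(o["eef_pos"],o["wrist_force"],o["torque"])
E
```

```text
[0.63213779 0.10630676 0.19294299] [-6.70981425e-01  7.41959918e-04 -1.39515503e+00] [-0.06111298  0.0025921   0.02231828]
```

Request:
step_arm:
  plan:
    - [[0,0,0.0015],[0,0,0]]
    - [[0,0,0.003],[0,0,0]]
    - [[0,0,0.0045],[0,0,0]]
    - [[0,0,0.006],[0,0,0]]
    - [[0,0,0.006],[0,0,0]]

```text
time_s: 10.65
eef_pos: [0.6325, 0.1063, 0.1876]
eef_rot: [0.0, 0.999, 0.032, 0.0]
wrist_force: [-0.1, -0.7, -2.3]
opening: 0.182
```

Request:
step_arm:
  plan:
    - [[0,0,0.0015],[0,0,0]]
    - [[0,0,0.003],[0,0,0]]
    - [[0,0,0.0045],[0,0,0]]
    - [[0,0,0.0045],[0,0,0]]

```text
time_s: 11.05
eef_pos: [0.6325, 0.1063, 0.183]
eef_rot: [0.0, 0.999, 0.032, 0.0]
wrist_force: [0.8, -0.1, -0.4]
opening: 0.179
```

Request:
step_arm:
  plan:
    - [[0,0,0.0015],[0,0,0]]
    - [[0,0,0.003],[0,0,0]]
    - [[0,0,0.0045],[0,0,0]]
    - [[0,0,0.0045],[0,0,0]]

```text
time_s: 11.45
eef_pos: [0.6337, 0.1052, 0.181]
eef_rot: [0.001, 0.999, 0.032, 0.002]
wrist_force: [-1.8, -4.8, 9.0]
opening: 0.178
```

```bash
python3 - <<'E'
from h import *
t=snap("top","t7"); s=snap("side","s7")
o=telemetry.get_obs();print(o["eef_pos"],o["wrist_force"],o["torque"])
a=cv2.resize(t[140:240,150:270],None,fx=6,fy=6,interpolation=cv2.INTER_CUBIC)[:600]; 
b=cv2.resize(s[160:240,300:400],None,fx=7,fy=7,interpolation=cv2.INTER_CUBIC)[:600]; cv2.imwrite("pics/c7t.png",a); cv2.imwrite("pics/c7s.png",b)
E
```

```text
[0.6337165  0.10521285 0.18109309] [-1.56794501 -5.27267217  9.26233502] [-0.24170591  0.73375983  0.28331668]
```

View pics/c7t.png

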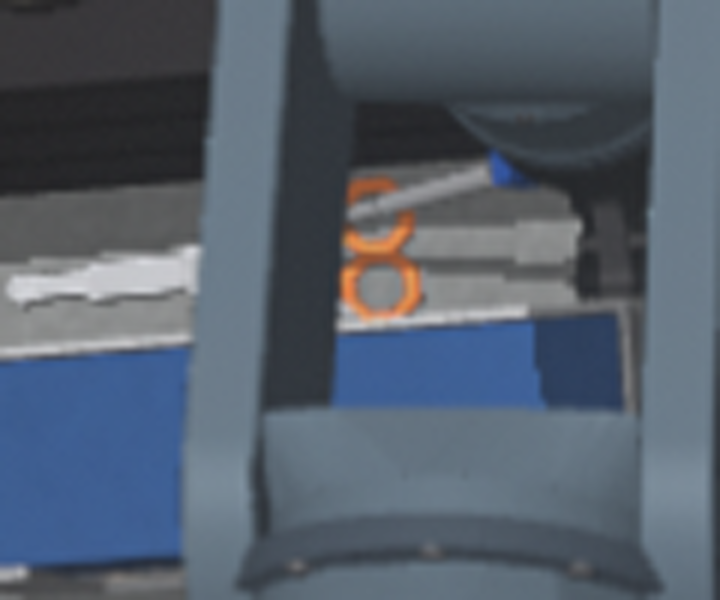

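View pics/c7s.png

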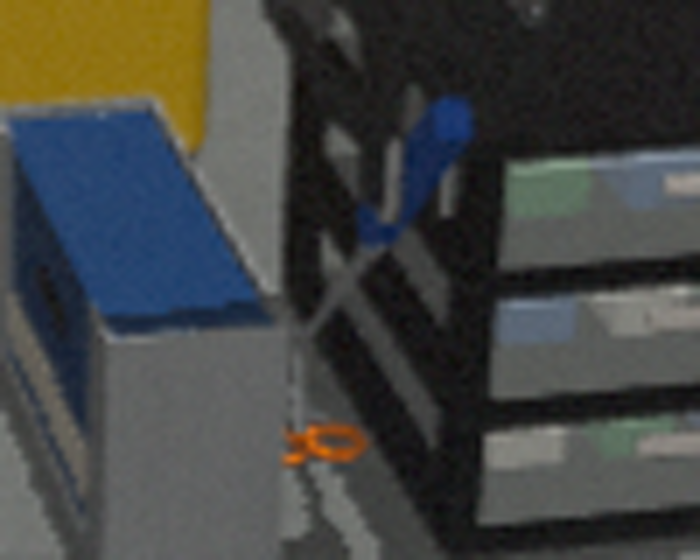

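Request:
step_arm:
  plan:
    - [[0,0.006,0],[0,0,0]]
    - [[0,0.013,0],[0,0,0]]
    - [[0,0.02,0],[0,0,0]]
    - [[0,0.028,0],[0,0,0]]
    - [[0,0.035,0],[0,0,0]]

```text
time_s: 12.05
eef_pos: [0.6346, 0.0707, 0.1784]
eef_rot: [-0.0, 0.999, 0.032, 0.0]
wrist_force: [-1.0, 2.5, 1.0]
opening: 0.174
```

```bash
python3 - <<'E'
from h import *
t=snap("top","t8"); s=snap("side","s8")
o=telemetry.get_obs();print(o["eef_pos"],o["wrist_force"],o["torque"])
a=cv2.resize(t[140:240,150:270],None,fx=6,fy=6,interpolation=cv2.INTER_CUBIC)[:600]; 
b=cv2.resize(s[160:240,300:400],None,fx=7,fy=7,interpolation=cv2.INTER_CUBIC)[:600]; cv2.imwrite("pics/c8t.png",a); cv2.imwrite("pics/c8s.png",b)
E
```

```text
[0.63504967 0.06951718 0.17899478] [-2.42732269 -2.66295731  4.42622987] [-0.07176761  0.46435788  0.23612722]
```

View pics/c8t.png

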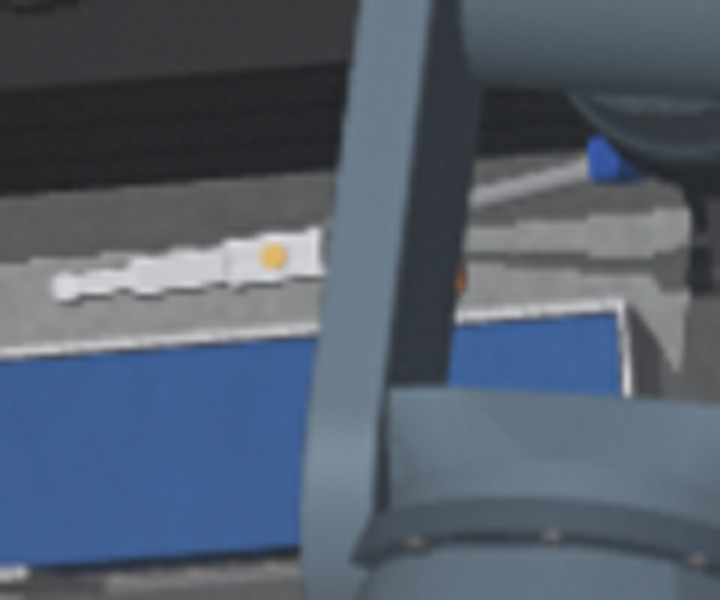

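View pics/c8s.png

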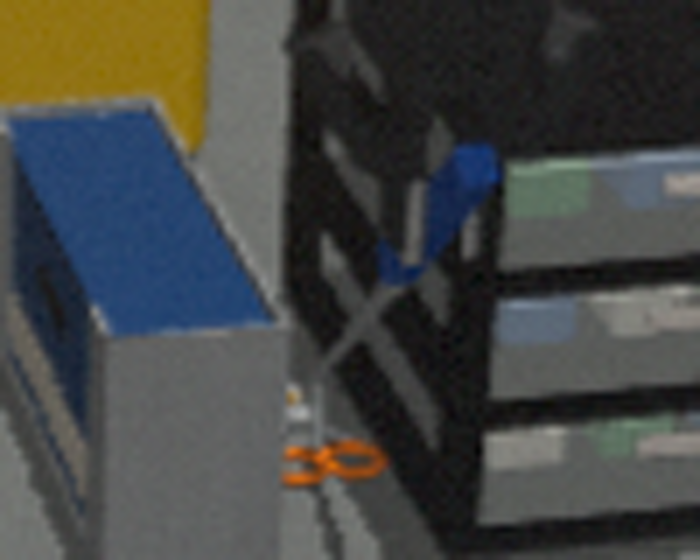

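Request:
step_arm:
  plan:
    - [[0,0.012,0],[0,0,0]]
    - [[0,0.024,0],[0,0,0]]
    - [[0,0.036,0],[0,0,0]]
    - [[0,0.048,0],[0,0,0]]
    - [[0,0.06,0],[0,0,0]]

```text
time_s: 12.65
eef_pos: [0.6387, 0.0103, 0.1788]
eef_rot: [0.0, 0.999, 0.032, 0.001]
wrist_force: [-0.4, 1.7, -0.3]
opening: 0.183
```

```bash
python3 - <<'E'
from h import *
t=snap("top","t9"); s=snap("side","s9")
o=telemetry.get_obs();print(o["eef_pos"],o["wrist_force"],o["torque"])
a=cv2.resize(t[140:240,170:300],None,fx=6,fy=6,interpolation=cv2.INTER_CUBIC)[:600]; 
b=cv2.resize(s[160:240,300:400],None,fx=7,fy=7,interpolation=cv2.INTER_CUBIC)[:600]; cv2.imwrite("pics/c9t.png",a); cv2.imwrite("pics/c9s.png",b)
E
```

```text
[0.63912869 0.00862113 0.17935247] [-2.03684937 -2.95458596  3.53685058] [-0.29182912  0.52501943  0.25765364]
```

View pics/c9t.png

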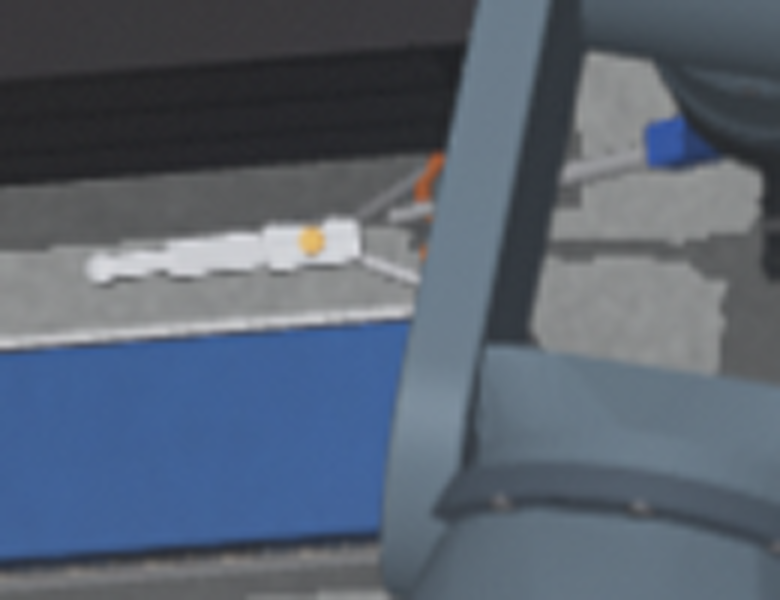

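View pics/c9s.png

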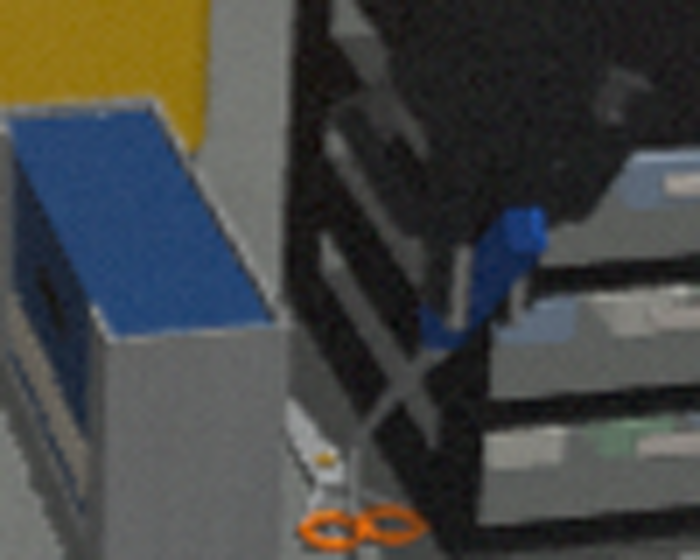

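Request:
step_arm:
  plan:
    - [[0,0.014,0],[0,0,0]]
    - [[0,0.028,0],[0,0,0]]
    - [[0,0.042,0],[0,0,0]]
    - [[0,0.056,0],[0,0,0]]
    - [[0,0.07,0],[0,0,0]]

```text
time_s: 13.25
eef_pos: [0.6434, -0.0598, 0.179]
eef_rot: [0.0, 0.999, 0.032, 0.001]
wrist_force: [-0.5, 1.2, -0.0]
opening: 0.174
```

Request:
step_arm:
  plan:
    - [[0,0.014,0],[0,0,0]]
    - [[0,0.028,0],[0,0,0]]
    - [[0,0.042,0],[0,0,0]]
    - [[0,0.056,0],[0,0,0]]
    - [[0,0.068,0],[0,0,0]]

```text
time_s: 13.75
eef_pos: [0.6476, -0.1276, 0.1789]
eef_rot: [0.0, 0.999, 0.032, 0.001]
wrist_force: [-0.2, 2.4, 0.0]
opening: 0.176
```

```bash
python3 - <<'E'
from h import *
t=snap("top","t10"); s=snap("side","s10")
o=telemetry.get_obs();print(o["eef_pos"],o["wrist_force"],o["torque"])
a=cv2.resize(t[140:240,220:350],None,fx=6,fy=6,interpolation=cv2.INTER_CUBIC)[:600]; 
b=cv2.resize(s[160:260,300:430],None,fx=6,fy=6,interpolation=cv2.INTER_CUBIC)[:600]; cv2.imwrite("pics/c10t.png",a); cv2.imwrite("pics/c10s.png",b)
E
```

```text
[ 0.64792829 -0.12908064  0.17950537] [ 0.17309481 -3.34153297  3.41444538] [-0.36211208  0.24118777  0.09849685]
```

View pics/c10t.png

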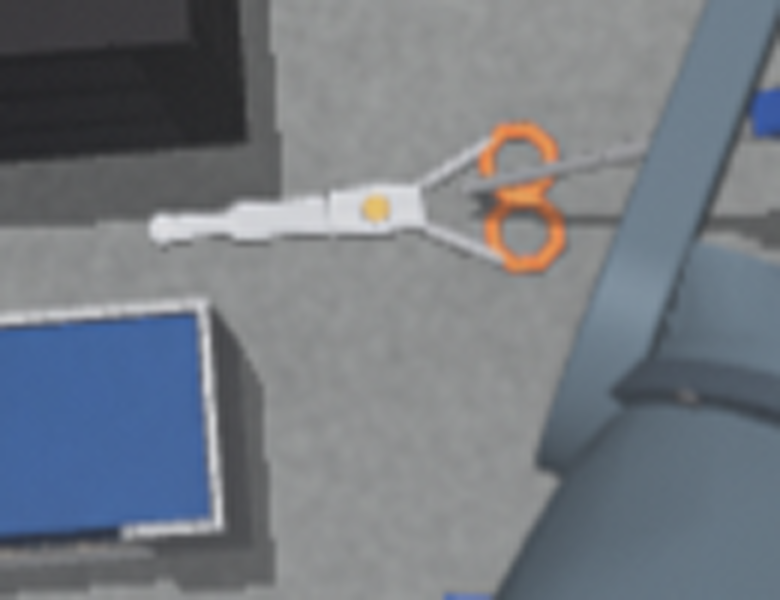

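View pics/c10s.png

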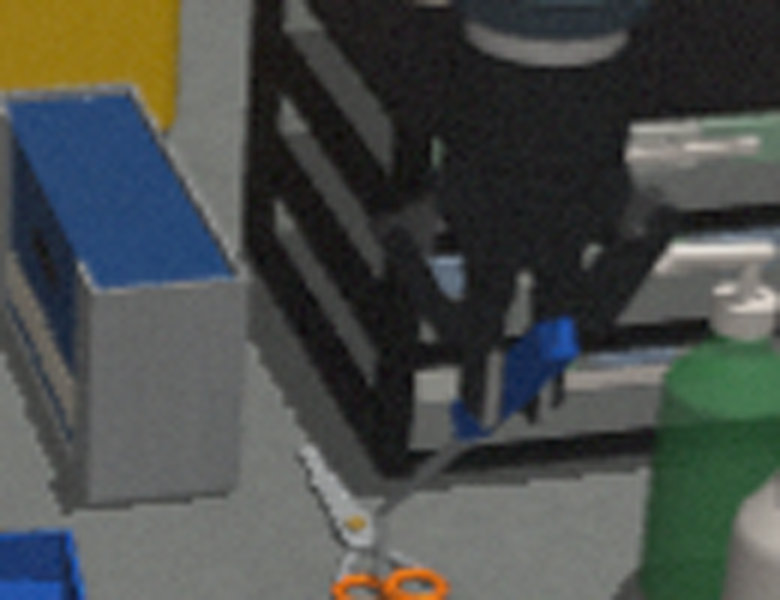

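Request:
step_arm:
  plan:
    - [[0,0.012,0],[0,0,0]]
    - [[0,0.024,0],[0,0,0]]
    - [[0,0.03,0],[0,0,0]]
    - [[0,0.024,0],[0,0,0]]
    - [[0,0.024,-0.03],[0,0,0]]

```text
time_s: 14.35
eef_pos: [0.6467, -0.1499, 0.205]
eef_rot: [-0.001, 0.999, 0.032, -0.003]
wrist_force: [0.1, 0.3, -2.5]
opening: 0.175
```

```bash
python3 - <<'E'
from h import *
o=telemetry.get_obs();print(o["eef_pos"],o["q"].round(2))
g=goal((.64,-.13,.33),flip(ori(93.8,0)))
g=goal((.56,-.14,.33),flip(ori(51,0)),g)
g=goal((.50,-.22,.33),flip(ori(9,0)),g)
E
```

```text
[ 0.64674092 -0.14985912  0.20499115] [-0.41  0.41  1.39 -0.    1.35 -0.47]
[[-0.0062,-0.0205,-0.1249],[-0.12,0.32,-0.17]] d=0.127 a=0.4
[[-0.0805,0.0047,0.0000],[0.00,0.00,42.80]] d=0.081 a=42.8
[[0.0037,0.0999,0.0000],[0.00,0.00,42.00]] d=0.100 a=42.0
```

Request:
step_arm:
  plan:
    - [[-0.003,-0.01,-0.045],[0,0,0]]
    - [[-0.006,-0.02,-0.09],[0,0,0]]
    - [[-0.006,-0.02,-0.125],[0,0,0]]
    - [[-0.03,-0.018,-0.125],[0,0,8.5]]
    - [[-0.055,-0.016,-0.125],[0,0,17]]

```text
time_s: 14.85
eef_pos: [0.5932, -0.1377, 0.3354]
eef_rot: [0.001, 0.993, -0.119, 0.002]
wrist_force: [0.1, -0.1, -2.0]
opening: 0.175
```

```bash
python3 - <<'E'
from h import *
o=telemetry.get_obs();print(o["eef_pos"],o["q"].round(2))
g=goal((.53,-.18,.33),flip(ori(36,0)))
g=goal((.48,-.25,.33),flip(ori(2,0)),g)
t=snap("top","t11")
cv2.imwrite("pics/c11t.png",cv2.resize(t[140:240,220:350],None,fx=6,fy=6,interpolation=cv2.INTER_CUBIC)[:600])
E
```

```text
[ 0.59318327 -0.13772918  0.33543091] [-0.42  0.19  1.4  -0.    1.54 -0.19]
[[-0.0515,0.0560,0.0053],[-0.03,-0.28,40.38]] d=0.076 a=40.4
[[0.0272,0.0816,0.0000],[0.00,0.00,34.00]] d=0.086 a=34.0
```

View pics/c11t.png

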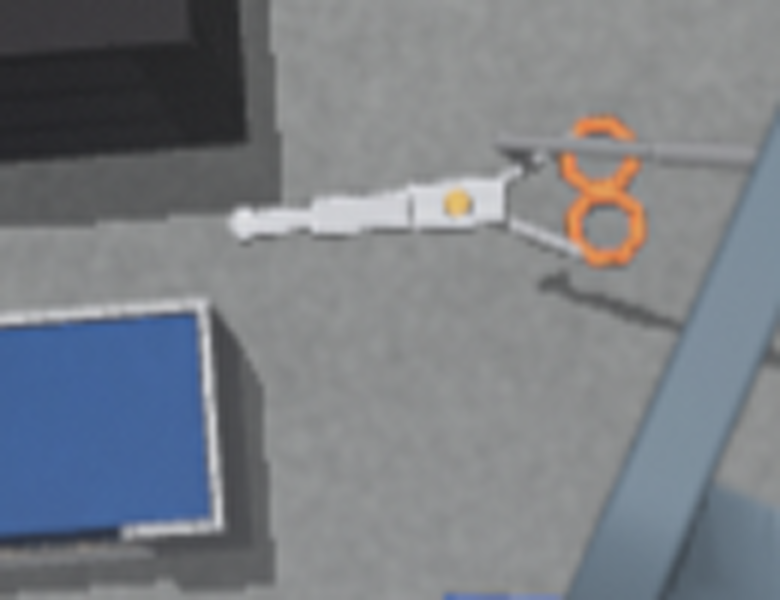

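Scissors are free: pivot at crop (457,203), i.e. pixel (296,174), well outside the gap. Now I'll carry the rod back.

Request:
step_arm:
  plan:
    - [[-0.01,0.011,0.001],[0,0,8.1]]
    - [[-0.02,0.022,0.002],[0,0,16.2]]
    - [[-0.03,0.033,0.003],[0,0,24.3]]
    - [[-0.04,0.045,0.005],[0,0,32.4]]
    - [[-0.051,0.056,0.005],[0,-0.3,40.4]]

```text
time_s: 15.4
eef_pos: [0.5297, -0.1806, 0.3282]
eef_rot: [-0.0, 0.891, -0.454, -0.002]
wrist_force: [0.1, 0.9, -1.4]
opening: 0.177
```

```bash
python3 - <<'E'
from h import *
o=telemetry.get_obs();print(o["eef_pos"],o["q"].round(2))
g=goal((.48,-.25,.32),flip(ori(2,0)))
E
```

```text
[ 0.52970555 -0.18062211  0.3281741 ] [-0.54  0.09  1.53  0.    1.53  0.4 ]
[[0.0270,0.0810,0.0082],[0.16,0.21,33.97]] d=0.086 a=34.0
```

Request:
step_arm:
  plan:
    - [[0.007,0.02,0.002],[0,0,8.5]]
    - [[0.013,0.04,0.004],[0,0,17]]
    - [[0.02,0.06,0.006],[0,0,25.5]]
    - [[0.027,0.081,0.008],[0,0,34]]
    - [[0.027,0.081,0.008],[0,0,34]]

```text
time_s: 15.9
eef_pos: [0.4797, -0.2518, 0.3202]
eef_rot: [0.001, 0.719, -0.695, -0.002]
wrist_force: [0.2, 0.4, -0.8]
opening: 0.18
```

```bash
python3 - <<'E'
from h import *
o=telemetry.get_obs();print(o["eef_pos"],o["q"].round(2))
g=goal((.478,-.298,.18),flip(ori(2,45)))
E
```

```text
[ 0.47968168 -0.25181503  0.32015117] [-0.7   0.05  1.59 -0.    1.51  0.83]
[[0.0464,0.0027,0.1401],[45.24,0.11,-0.08]] d=0.148 a=45.2
```

Request:
step_arm:
  plan:
    - [[0.01,0,0.01],[8.5,0,0]]
    - [[0.02,0,0.03],[17,0,0]]
    - [[0.03,0.001,0.06],[25.5,0,0]]
    - [[0.04,0.002,0.09],[34,0,0]]
    - [[0.046,0.003,0.12],[42.5,0,0]]

```text
time_s: 16.4
eef_pos: [0.4802, -0.2932, 0.2071]
eef_rot: [-0.249, 0.679, -0.649, 0.236]
wrist_force: [0.6, 1.5, -2.2]
opening: 0.176
```

Request:
step_arm:
  plan:
    - [[0,0,0],[1,0,0]]
    - [[0,0,0],[2,0,0]]
    - [[0,0,0],[2.7,0,0]]

```text
time_s: 16.7
eef_pos: [0.4818, -0.2937, 0.2097]
eef_rot: [-0.265, 0.674, -0.643, 0.249]
wrist_force: [0.4, 0.2, -1.3]
opening: 0.176
```

```bash
python3 - <<'E'
from h import *
t=snap("top","t12"); s=snap("side","s12")
o=telemetry.get_obs();print(o["eef_pos"],o["q"].round(2))
g=goal((.4811,-.2994,.0475),flip(ori(2,45)))
g=goal((.4811,-.2994,.0375),flip(ori(2,45)))
a=cv2.resize(t[140:300,380:520],None,fx=3,fy=3,interpolation=cv2.INTER_CUBIC); b=cv2.resize(s[220:380,270:430],None,fx=2,fy=3)
cv2.imwrite("pics/c12.png",np.hstack([a,b[:480,:320]]))
E
```

```text
[ 0.48174753 -0.29347729  0.20950249] [-1.14 -0.06  2.11  0.86  0.97 -0.08]
[[0.0066,0.1104,0.1185],[2.37,0.70,0.36]] d=0.162 a=2.5
[[0.0067,0.1172,0.1259],[2.37,0.70,0.36]] d=0.172 a=2.5
```

View pics/c12.png

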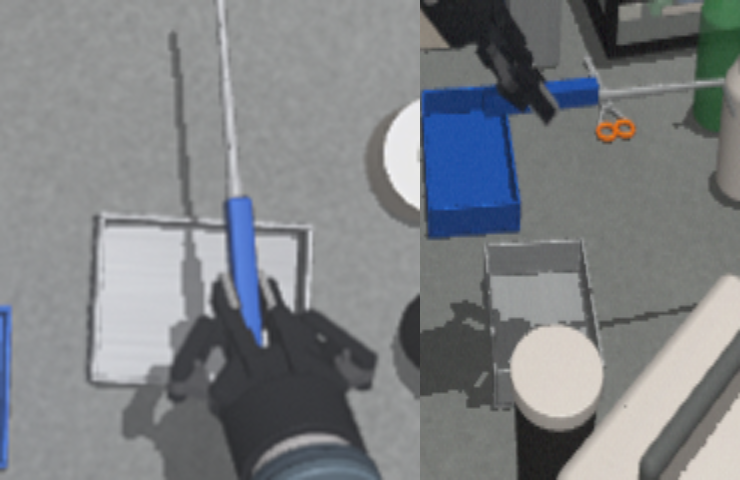

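Request:
step_arm:
  plan:
    - [[0.002,0.03,0.033],[1,0.3,0]]
    - [[0.004,0.06,0.065],[2.4,0.7,0.4]]
    - [[0.006,0.09,0.097],[2.4,0.7,0.4]]
    - [[0.0066,0.11,0.118],[2.4,0.7,0.4]]
    - [[0.0066,0.11,0.118],[2.4,0.7,0.4]]

```text
time_s: 17.3
eef_pos: [0.4795, -0.2964, 0.0431]
eef_rot: [-0.277, 0.664, -0.644, 0.262]
wrist_force: [-1.4, 0.8, -0.5]
opening: 0.176
```

```bash
python3 - <<'E'
from h import *
t=snap("top","t13"); s=snap("side","s13")
o=telemetry.get_obs();print(o["eef_pos"],o["wrist_force"])
g=goal((.4811,-.2994,.0395),flip(ori(2,45)))
a=cv2.resize(t[140:300,380:520],None,fx=3,fy=3,interpolation=cv2.INTER_CUBIC); b=cv2.resize(s[220:380,270:430],None,fx=2,fy=3)
cv2.imwrite("pics/c13.png",np.hstack([a,b[:480,:320]]))
E
```

```text
[ 0.48082184 -0.29877211  0.04721619] [ 0.75874851  0.714539   -1.72014633]
[[0.0007,0.0053,0.0056],[-0.02,0.10,-0.17]] d=0.008 a=0.2
```

View pics/c13.png

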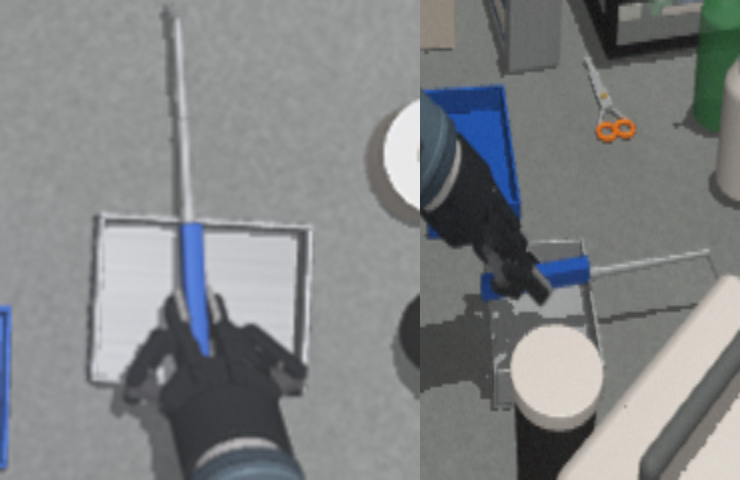

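Request:
step_arm:
  plan:
    - [[0.0005,0.003,0.003],[0,0,0]]
    - [[0.0005,0.005,0.005],[0,0,0]]
    - [[0.0005,0.0062,0.0062],[0,0,0]]
    - [[0.0005,0.0062,0.0062],[0,0,0]]

```text
time_s: 17.8
eef_pos: [0.4803, -0.2996, 0.0385]
eef_rot: [-0.276, 0.663, -0.643, 0.266]
wrist_force: [-0.0, -0.8, 1.4]
opening: 0.176
```

Request:
step_arm:
  plan:
    - [[0,0.0007,0.0007],[0,0,0]]
    - [[0,0.0007,0.0007],[0,0,0]]

```text
time_s: 18.0
eef_pos: [0.4804, -0.2998, 0.0378]
eef_rot: [-0.276, 0.663, -0.643, 0.266]
wrist_force: [-2.2, 1.0, 8.4]
opening: 0.175
```

Request:
step_arm:
  plan:
    - [[0,0,0],[0,0,0]]
    - [[0,0,0],[0,0,0]]
    - [[0,0,0],[0,0,0]]
    - [[0,0,0],[0,0,0]]
  fingers: 60

```text
time_s: 18.4
eef_pos: [0.4797, -0.2988, 0.0363]
eef_rot: [-0.276, 0.663, -0.643, 0.265]
wrist_force: [0.4, 0.3, 0.4]
opening: 0.603
```

```bash
python3 - <<'E'
from h import *
t=snap("top","t14")
cv2.imwrite("pics/c14.png",cv2.resize(t[130:300,370:520],None,fx=3,fy=3,interpolation=cv2.INTER_CUBIC))
o=telemetry.get_obs();print(o["eef_pos"],o["wrist_force"],o["opening"])
E
```

```text
[ 0.47975199 -0.29882072  0.03634534] [-0.07593414  0.52455502 -0.29567161] 0.599979649399644
```

View pics/c14.png

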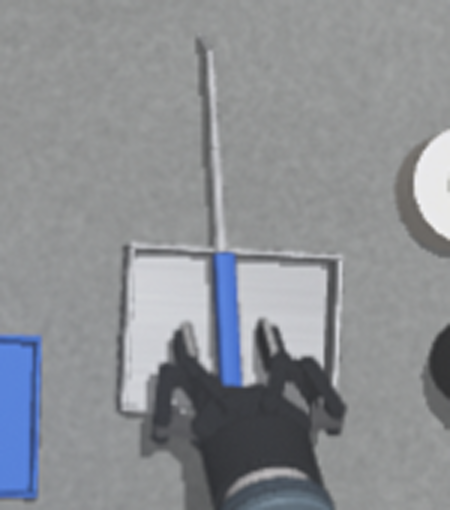

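```bash
python3 - <<'E'
from h import *
P=lambda u,v,z:p2w("top",(u,v),z)
tip=P(260.3,177,.004);pv=P(296.2,173.8,.008);r=P(320.7,171.7,.005)
print(tip,pv,r); d=tip-r; print(np.degrees(np.arctan2(d[1],d[0])))
s=cv2.imread("pics/s13.png")
t=cv2.imread("pics/t14.png"); cv2.imwrite("pics/c15.png",cv2.resize(t[140:220,240:350],None,fx=7,fy=7,interpolation=cv2.INTER_CUBIC))
zt=ori(2,45).as_matrix()[:,2]
o=telemetry.get_obs(); p=o["eef_pos"]-.11*zt
g=goal(p,rot(o["eef_rot"]))
g=goal((.45,-.22,.25),flip(ori(25,20)),g)
E
```

```text
[0.62948879 0.10959448 0.004     ] [0.63530332 0.02778676 0.008     ] [ 0.63998415 -0.02782564  0.005     ]
94.36744320406785
[[-0.0001,0.0000,-0.1100],[0.00,0.00,0.00]] d=0.110 a=0.0
[[-0.0804,-0.1316,-0.0601],[-24.68,-12.35,-19.79]] d=0.166 a=34.0
```

View pics/c15.png

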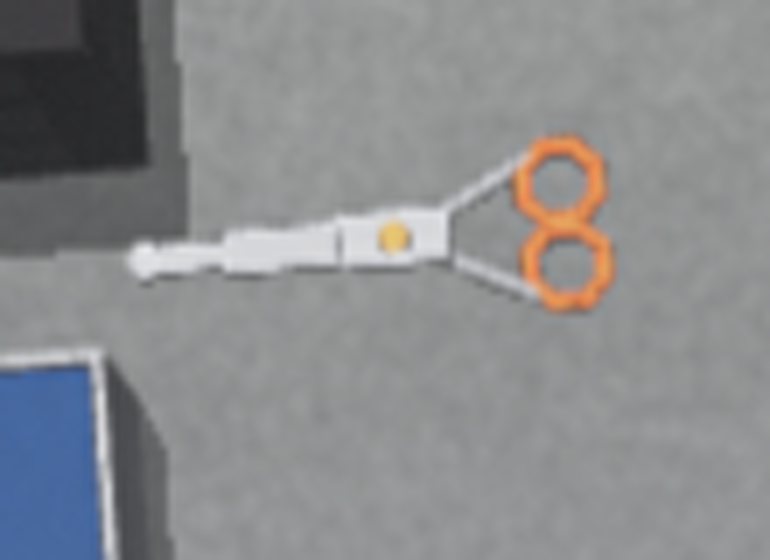

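Request:
step_arm:
  plan:
    - [[0,0,-0.04],[0,0,0]]
    - [[0,0,-0.08],[0,0,0]]
    - [[0,0,-0.12],[0,0,0]]
    - [[0,0,-0.14],[0,0,0]]

```text
time_s: 18.85
eef_pos: [0.3796, -0.3032, 0.137]
eef_rot: [-0.275, 0.663, -0.643, 0.266]
wrist_force: [1.6, -0.0, 1.7]
opening: 0.6
```

```bash
python3 - <<'E'
from h import *
o=telemetry.get_obs();print(o["eef_pos"],o["q"].round(2))
g=goal((.46,-.22,.25),flip(ori(20,15)))
g=goal((.55,-.10,.25),flip(ori(57,0)),g)
g=goal((.636,.027,.20),flip(ori(94.4,0)),g)
E
```

```text
[ 0.37959953 -0.30318686  0.1370046 ] [-1.44 -0.03  2.29  0.95  1.04 -0.48]
[[-0.0808,-0.1385,-0.0212],[-29.73,-9.12,-15.98]] d=0.162 a=35.0
[[-0.0820,-0.1213,0.0325],[-14.47,-4.84,-36.79]] d=0.150 a=39.8
[[0.0030,-0.1534,0.0500],[0.00,0.00,-37.40]] d=0.161 a=37.4
```

Request:
step_arm:
  plan:
    - [[-0.015,-0.03,-0.015],[-6,-1.8,-3.2]]
    - [[-0.03,-0.06,-0.02],[-12,-3.6,-6.4]]
    - [[-0.05,-0.09,-0.021],[-18,-5.4,-9.6]]
    - [[-0.066,-0.115,-0.021],[-24,-7.3,-12.8]]
    - [[-0.081,-0.138,-0.021],[-29.7,-9.1,-16]]

```text
time_s: 19.35
eef_pos: [0.4619, -0.2188, 0.2503]
eef_rot: [-0.106, 0.813, -0.568, 0.075]
wrist_force: [0.8, -0.0, -1.0]
opening: 0.602
```

```bash
python3 - <<'E'
from h import *
o=telemetry.get_obs();print(o["eef_pos"],o["q"].round(2))
g=goal((.55,-.10,.25),flip(ori(57,0)))
E
```

```text
[ 0.46186272 -0.21881485  0.25033101] [-0.83 -0.09  1.89  0.25  1.25  0.32]
[[-0.0812,-0.1195,0.0319],[-14.33,-4.89,-36.62]] d=0.148 a=39.6
```

Request:
step_arm:
  plan:
    - [[-0.016,-0.024,0.006],[-2.9,-1,-7.3]]
    - [[-0.032,-0.048,0.013],[-5.8,-2,-14.6]]
    - [[-0.048,-0.072,0.019],[-8.7,-3,-22]]
    - [[-0.065,-0.096,0.026],[-11.5,-4,-29.3]]
    - [[-0.081,-0.12,0.032],[-14.3,-4.9,-36.6]]

```text
time_s: 19.85
eef_pos: [0.5503, -0.0993, 0.2483]
eef_rot: [-0.002, 0.959, -0.282, -0.0]
wrist_force: [0.3, -0.6, 0.3]
opening: 0.598
```

```bash
python3 - <<'E'
from h import *
o=telemetry.get_obs();print(o["eef_pos"],o["q"].round(2))
g=goal((.636,.027,.15),flip(ori(94.4,0)))
E
```

```text
[ 0.55030014 -0.09931262  0.24825496] [-0.39  0.14  1.64  0.    1.37  0.18]
[[0.0037,-0.1523,0.0987],[-0.20,0.04,-37.21]] d=0.182 a=37.2
```

Request:
step_arm:
  plan:
    - [[0.001,-0.03,0.0],[0,0,-7.5]]
    - [[0.002,-0.06,0.02],[0,0,-15]]
    - [[0.003,-0.09,0.05],[0,0,-22.5]]
    - [[0.004,-0.12,0.08],[0,0,-30]]
    - [[0.004,-0.152,0.099],[-0.2,0,-37.2]]

```text
time_s: 20.35
eef_pos: [0.6355, 0.0262, 0.1473]
eef_rot: [-0.001, 0.999, 0.038, -0.001]
wrist_force: [0.5, -0.7, 0.2]
opening: 0.594
```

```bash
python3 - <<'E'
from h import *
o=telemetry.get_obs();print(o["eef_pos"],o["q"].round(2))
g=goal((.636,.027,.05),flip(ori(94.4,0)))
E
```

```text
[0.63548992 0.02620375 0.14725812] [-0.15  0.4   1.52  0.    1.22 -0.22]
[[0.0008,-0.0006,0.0973],[-0.11,0.12,-0.02]] d=0.097 a=0.2
```

Request:
step_arm:
  plan:
    - [[0.001,-0.001,0.04],[0,0,0]]
    - [[0.001,-0.001,0.08],[0,0,0]]
    - [[0.001,-0.001,0.1],[0,0,0]]
    - [[0.001,-0.001,0.1],[0,0,0]]

```text
time_s: 20.75
eef_pos: [0.6339, 0.0269, 0.0457]
eef_rot: [-0.001, 0.999, 0.036, -0.004]
wrist_force: [-1.0, 0.9, -0.1]
opening: 0.604
```

```bash
python3 - <<'E'
from h import *
t=snap("top","t16"); s=snap("side","s16")
o=telemetry.get_obs();print(o["eef_pos"],o["wrist_force"])
goal((.636,.027,.0125),flip(ori(94.4,0)))
a=cv2.resize(t[140:240,240:340],None,fx=4,fy=4,interpolation=cv2.INTER_CUBIC)[:400]; b=cv2.resize(s[180:280,310:410],None,fx=4,fy=4,interpolation=cv2.INTER_CUBIC)
cv2.imwrite("pics/c16.png",np.hstack([a,b]))
E
```

```text
[0.6374999  0.02627177 0.05044283] [ 0.80652619 -0.25739724  0.50379339]
[[-0.0015,-0.0008,0.0379],[-0.08,-0.06,-0.31]] d=0.038 a=0.3
```

View pics/c16.png

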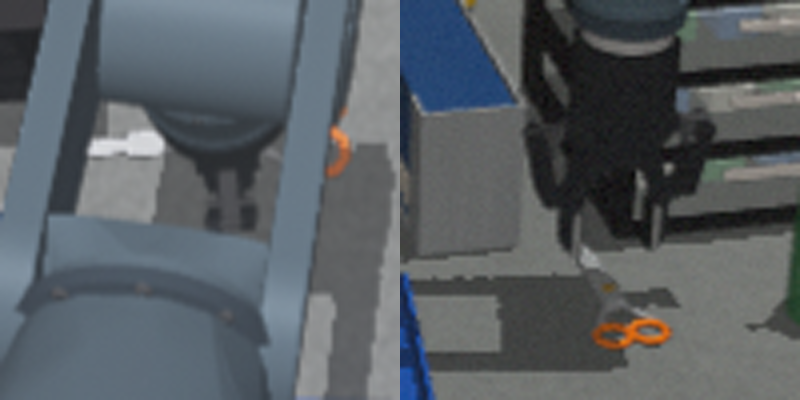

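Request:
step_arm:
  plan:
    - [[-0.003,0,0.015],[0,0,0]]
    - [[-0.003,0,0.03],[0,0,0]]
    - [[-0.003,0,0.037],[0,0,0]]
    - [[-0.003,0,0.038],[0,0,0]]
    - [[-0.003,0,0.038],[0,0,0]]

```text
time_s: 21.35
eef_pos: [0.6345, 0.0261, 0.012]
eef_rot: [-0.001, 0.999, 0.036, 0.001]
wrist_force: [0.4, -0.1, 0.0]
opening: 0.597
```

```bash
python3 - <<'E'
from h import *
o=telemetry.get_obs();print(o["eef_pos"],o["wrist_force"])
s=snap("side","s17")
print(w2p("side",(.635,.028,.008)),w2p("side",o["eef_pos"]))
cv2.imwrite("pics/c17.png",cv2.resize(s[180:280,310:430],None,fx=6,fy=6,interpolation=cv2.INTER_CUBIC))
E
```

```text
[0.63446576 0.02608495 0.01204923] [ 0.3766615  -0.05174691  0.01061612]
[360.03541502 252.0135783 ] [360.09508886 251.19208699]
```

View pics/c17.png

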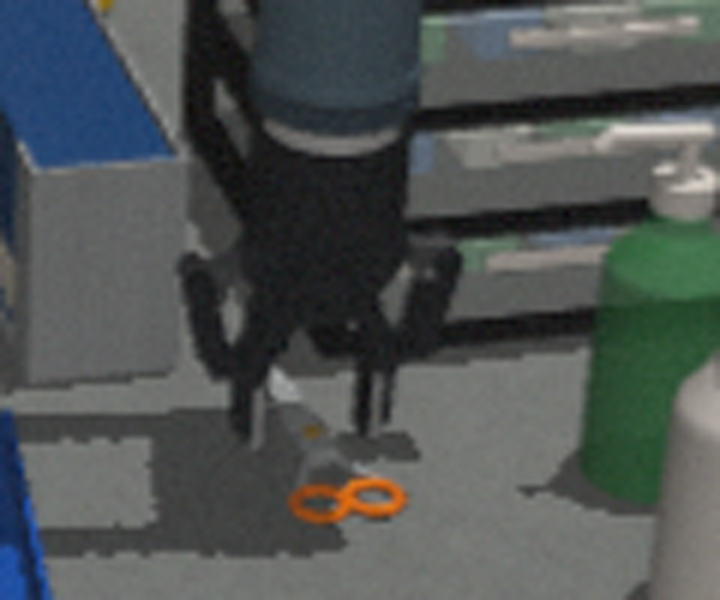

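Request:
step_arm:
  plan:
    - [[0,0,0.001],[0,0,0]]
    - [[0,0,0.001],[0,0,0]]
    - [[0,0,0.001],[0,0,0]]
    - [[0,0,0.001],[0,0,0]]
    - [[0,0,0.001],[0,0,0]]
  fingers: 0

```text
time_s: 21.9
eef_pos: [0.6351, 0.026, 0.0121]
eef_rot: [-0.001, 0.999, 0.036, 0.001]
wrist_force: [-1.0, -0.4, 5.9]
opening: 0.18
```

```bash
python3 - <<'E'
from h import *
o=telemetry.get_obs();print(o["eef_pos"],o["wrist_force"],o["opening"])
s=snap("side","s18")
cv2.imwrite("pics/c18.png",cv2.resize(s[180:280,310:430],None,fx=6,fy=6,interpolation=cv2.INTER_CUBIC))
E
```

```text
[0.63512204 0.02603819 0.01205357] [-1.03644462 -0.40951694  5.91738435] 0.17992301234617586
```

View pics/c18.png

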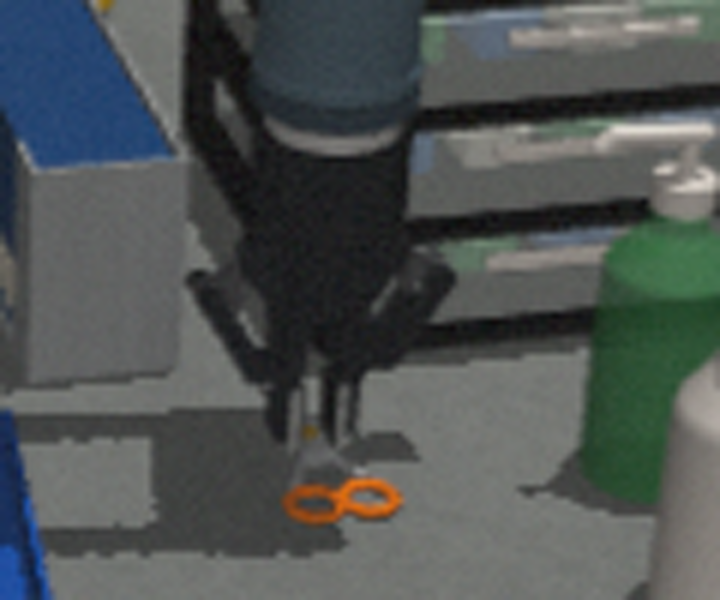

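Request:
step_arm:
  plan:
    - [[0,0,-0.015],[0,0,0]]
    - [[0,0,-0.04],[0,0,0]]
    - [[0,0,-0.07],[0,0,0]]
    - [[0,0,-0.1],[0,0,0]]
    - [[0,0,-0.1],[0,0,0]]

```text
time_s: 22.45
eef_pos: [0.6377, 0.0256, 0.1172]
eef_rot: [0.0, 0.999, 0.036, 0.005]
wrist_force: [1.2, -0.6, -1.2]
opening: 0.18
```

```bash
python3 - <<'E'
from h import *
o=telemetry.get_obs();print(o["eef_pos"],o["wrist_force"],o["opening"])
s=snap("side","s19")
cv2.imwrite("pics/c19.png",cv2.resize(s[150:270,310:430],None,fx=5,fy=5,interpolation=cv2.INTER_CUBIC))
g=goal((.52,-.03,.12),flip(ori(90,0)))
g=goal((.423,-.07,.12),flip(ori(88.3,0)))
E
```

```text
[0.63769572 0.02559164 0.11717237] [ 1.17047445 -0.5759387  -1.2240853 ] 0.18007081971718494
[[-0.1199,0.0473,-0.0063],[-0.01,-0.39,4.10]] d=0.129 a=4.1
[[-0.2195,0.0803,-0.0070],[-0.02,-0.39,5.80]] d=0.234 a=5.8
```

View pics/c19.png

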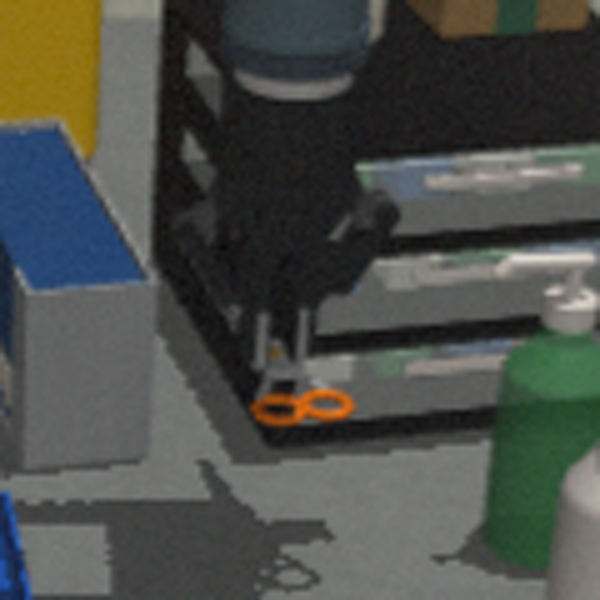

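Request:
step_arm:
  plan:
    - [[0,0.045,-0.015],[0,0,0]]
    - [[-0.025,0.08,-0.015],[0,0,1]]
    - [[-0.07,0.08,-0.01],[0,0,3]]
    - [[-0.115,0.08,-0.01],[0,0,5.8]]
    - [[-0.16,0.08,-0.007],[0,0,5.8]]

```text
time_s: 23.0
eef_pos: [0.4777, -0.0652, 0.1165]
eef_rot: [-0.001, 1.0, -0.016, -0.001]
wrist_force: [-0.6, -1.6, 0.4]
opening: 0.18
```

Request:
step_arm:
  plan:
    - [[-0.04,0.004,0],[0,0,0]]
    - [[-0.06,0.006,0],[0,0,0]]
    - [[-0.06,0.006,0],[0,0,0]]

```text
time_s: 23.3
eef_pos: [0.4168, -0.0685, 0.1163]
eef_rot: [-0.002, 1.0, -0.015, -0.001]
wrist_force: [0.5, -0.1, -0.1]
opening: 0.179
```

```bash
python3 - <<'E'
from h import *
o=telemetry.get_obs();print(o["eef_pos"],o["wrist_force"],o["opening"],o["q"].round(2))
t=snap("top","t20");s=snap("side","s20")
a=cv2.resize(t[200:320,270:400],None,fx=3,fy=3,interpolation=cv2.INTER_CUBIC);b=cv2.resize(s[200:320,250:380],None,fx=3,fy=3,interpolation=cv2.INTER_CUBIC)
cv2.imwrite("pics/c20.png",np.hstack([a,b]))
g=goal((.423,-.07,.05),flip(ori(88.3,0)))
E
```

```text
[ 0.41675617 -0.0685123   0.11626203] [ 0.49218469 -0.1242779  -0.12246645] 0.1791406394310293 [-0.45 -0.    2.08  0.    1.07 -0.42]
[[0.0026,0.0006,0.0676],[-0.09,-0.08,-0.05]] d=0.068 a=0.1
```

View pics/c20.png

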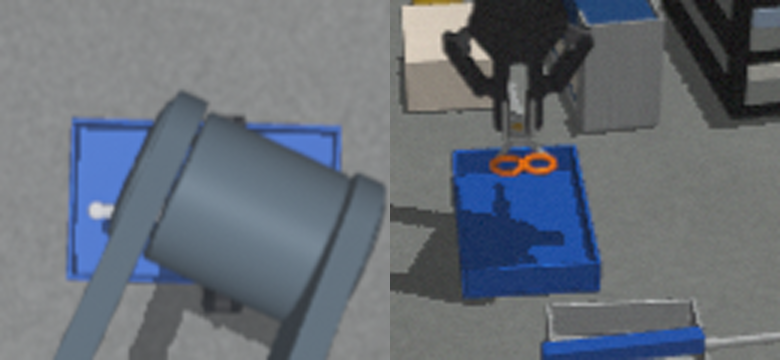

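Request:
step_arm:
  plan:
    - [[0.0025,0.0,0.03],[0,0,0]]
    - [[0.0025,0,0.06],[0,0,0]]
    - [[0.0025,0,0.08],[0,0,0]]
    - [[0.0025,0,0.09],[0,0,0]]
    - [[0.0025,0,0.09],[0,0,0]]

```text
time_s: 23.9
eef_pos: [0.4226, -0.0689, 0.0265]
eef_rot: [-0.001, 1.0, -0.015, -0.001]
wrist_force: [-1.3, 0.7, -0.9]
opening: 0.182
```

Request:
step_arm:
  plan:
    - [[0,0,0.003],[0,0,0]]
    - [[0,0,0.006],[0,0,0]]
    - [[0,0,0.009],[0,0,0]]
    - [[0,0,0.009],[0,0,0]]

```text
time_s: 24.3
eef_pos: [0.4232, -0.0695, 0.0191]
eef_rot: [-0.001, 1.0, -0.015, 0.001]
wrist_force: [-0.2, 1.1, -0.9]
opening: 0.18
```

Request:
step_arm:
  plan:
    - [[0,0,0.0015],[0,0,0]]
    - [[0,0,0.0025],[0,0,0]]
    - [[0,0,0.0025],[0,0,0]]

```text
time_s: 24.6
eef_pos: [0.423, -0.0694, 0.0164]
eef_rot: [-0.001, 1.0, -0.015, 0.001]
wrist_force: [0.9, -0.4, -1.0]
opening: 0.184
```

Request:
step_arm:
  plan:
    - [[0,0,0.0005],[0,0,0]]
    - [[0,0,0.0005],[0,0,0]]
    - [[0,0,0.0005],[0,0,0]]
    - [[0,0,0.0005],[0,0,0]]
  fingers: 45

```text
time_s: 25.0
eef_pos: [0.4232, -0.0694, 0.016]
eef_rot: [-0.001, 1.0, -0.015, 0.001]
wrist_force: [-0.0, -0.5, -0.1]
opening: 0.448
```

Request:
step_arm:
  plan:
    - [[0,0,-0.02],[0,0,0]]
    - [[0,0,-0.06],[0,0,0]]
    - [[0,0,-0.1],[0,0,0]]
    - [[0,0,-0.15],[0,0,0]]
    - [[0,0.0,-0.2],[0,0,0]]

```text
time_s: 25.5
eef_pos: [0.4221, -0.0694, 0.2176]
eef_rot: [-0.001, 1.0, -0.015, 0.001]
wrist_force: [1.0, -1.2, -0.2]
opening: 0.451
```

Request:
step_arm:
  plan:
    - [[0.0,-0.04,-0.02],[0,0,0]]
    - [[0.0,-0.09,-0.02],[0,0,0]]
    - [[0,-0.14,-0.02],[0,0,0]]
    - [[0,-0.19,-0.02],[0,0,0]]
    - [[0,-0.2,-0.02],[0,0,0]]

```text
time_s: 26.0
eef_pos: [0.4279, 0.1345, 0.2364]
eef_rot: [-0.001, 1.0, -0.012, 0.001]
wrist_force: [-0.5, -0.1, -0.0]
opening: 0.445
```

```bash
python3 - <<'E'
from h import *
o=telemetry.get_obs();print(o["eef_pos"],o["wrist_force"],o["opening"],o["q"].round(2))
t=snap("top","t21");s=snap("side","s21")
a=cv2.resize(t[130:320,270:500],None,fx=3,fy=3,interpolation=cv2.INTER_CUBIC)
cv2.imwrite("pics/c21.png",a);cv2.imwrite("pics/c21s.png",cv2.resize(s[220:380,240:430],None,fx=4,fy=4)[:600])
E
```

```text
[0.42789319 0.13451101 0.23636771] [-0.48773858 -0.09056003 -0.03174549] 0.4448927079703793 [ 0.04 -0.11  1.92  0.    1.34  0.06]
```

View pics/c21.png

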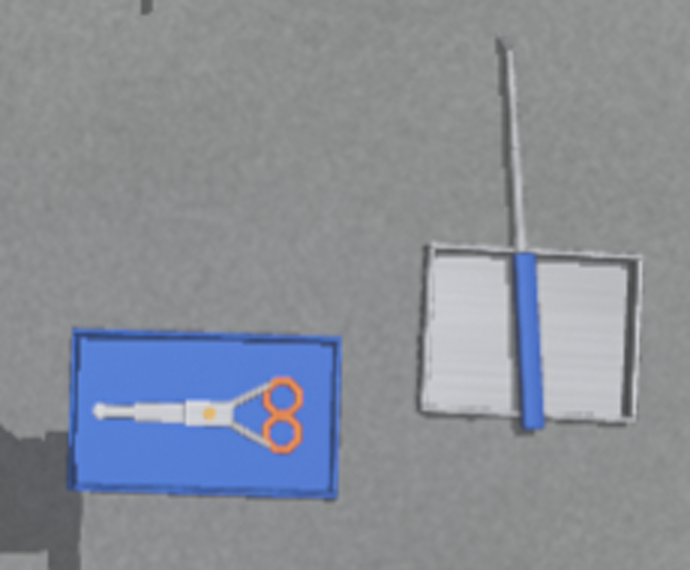

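View pics/s21.png

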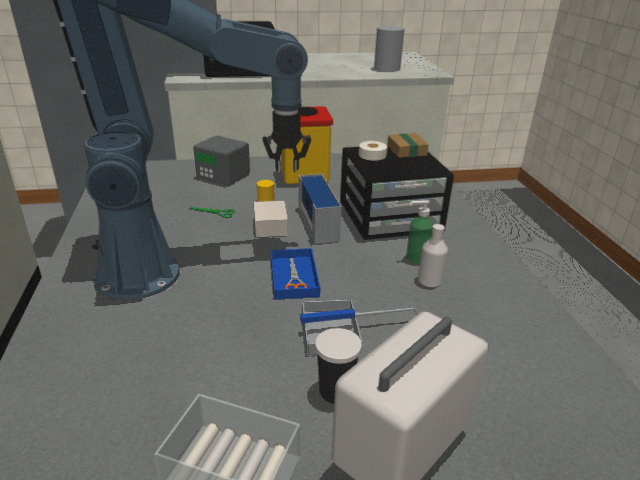

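View pics/t21.png

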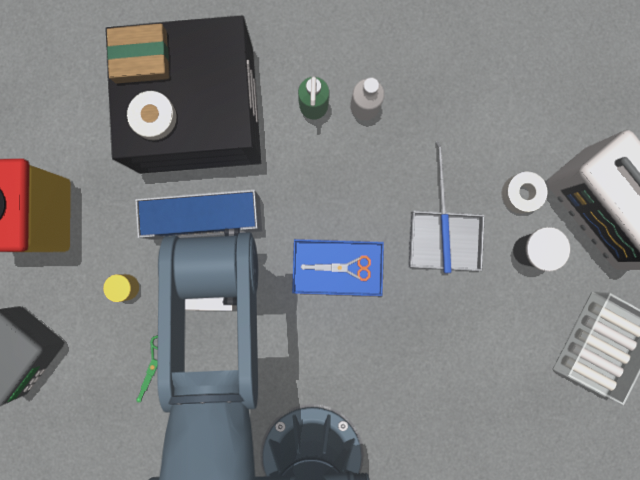

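The scissors lie flat at the centre of the dish, with the pivot at pixel (339,267). The rod lies across the tray with its handle mid at about (446,243), and the bystanders are where they were.

```bash
python3 - <<'E'
from h import *
from bench import ticket
print(p2w("top",(339.5,267.5),.012)-[.4232,-.0634,0])
print(ticket.hand_in())
E
```

```text
[-0.00099626 -0.00419908  0.012     ]
the job is handed in; nothing more can be done
None
```

The job is handed in at about 26 s of the 72 s allowed: the scissors are in the blue dish and the rod is back across its tray. No verdict was reported.

- **Pulling the scissors out:** I felt for the worktop with the rod; the wrist force read about 9 N at the touch. I then drew the scissors out until the pivot was about 90 mm clear of the gap. The gripper only touched them once they were outside.
- **Rod:** I laid it back on the tray in its original position. I gave it a light press of about 8 N at the wrist before letting go.
- **Scissors:** I gripped them at the pivot and laid them in the dish.

**Last checks in the pictures:**
- The scissors look flat, with the pivot about 1 mm across and 4 mm along from the dish centre.
- The rod lies across both rims of the tray.
- The bystanders stand where they started. The gauze box was partly hidden by the arm in the last top view, but looks unmoved in the side view.
- The arm is clear of everything.

**Disagreements:**
- The top camera placed the held rod a few millimetres to one side of where the robot's own readings did.
- The rod's reach looked like 226 to 237 mm in the pictures and 240 mm by touch.

Neither affected the result.

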